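Find the pulley's tight spot and brake it there

TASK

The pulley on the test stand is slightly out of round and drags on the felt shoe at one place in its turn. Turn it slowly by its crank handle, held lightly (under 50 N of grip), feel for where it drags hardest, and stop it there, with that high spot against the shoe. Then swing the brake lever fully over so that the pulley stays there, let go, and leave the bearing and the pliers beside the stand as they lie.

Things in the scene. Friction and masses are not known exactly. Their poses are not given: they have to be found in the camera images.
- stand: Test stand, fixed to the table: grey base plate 250 x 210 x 14 mm with a bolt at each corner. Origin: centre of its underside, straight below the pulley's vertical axis; z up. The shoe holder stands at its +x edge, the brake lever's pivot at its -y edge. Its place and yaw vary.
- pulley: Bare aluminium V-belt pulley, 160 mm across, 30 mm thick, top face 76 mm above the table; turns about its vertical axis, several turns either way, with about 1 N at the handle away from its tight spot. Origin: on the axis, 46 mm above the table; its own -x points to the crank handle. It holds by friction where it is let go, at the tight spot too.
- pulley_axis (a point): Point on the pulley's axis, 82 mm above the table (top of the hub). The one tight spot cannot be seen; its place round the rim varies and is not at the shoe at the start. As it comes to the shoe, the drag at the handle climbs smoothly over about 0.4 rad to roughly 8 to 13 N in the middle, then falls alike over the next 0.4 rad.
- crank_grip (a point): Middle of the crank handle: a black upright round grip, 22 mm in diameter, not to be loaded over 120 N (both fingers added up), from 82 to 139 mm above the table, its centre line 60 mm from the pulley's axis; this point is on that line, 116 mm above the table. It revolves on its own pin, so a hand carrying it round need not turn.
- shoe_holder: Dark steel block 22 x 46 mm, top 76 mm above the table, fixed at the stand's +x edge, with a grey felt shoe 30 mm wide facing the rim. Its origin is the stand's origin; the shoe lies 80 mm from the pulley's axis along the stand's +x. The shoe is sprung: in the middle of the tight spot it presses on the rim with about 12 N, away from it with none.
- brake (a joint): Brake lever's angle in rad about its vertical pivot, positive anticlockwise from above: 0 released (arm along the stand's -x, turned 0.37 rad outward), 1.2 fully on at its stop (arm about along the stand's -y). Its cam meets the rim from about 0.6 on. About 1 N moves the knob, about 5 N near the end; it stays where it is left. Starts from 0 to 0.25.
- brake_knob (a point): On the centre line of the brake lever's black upright round knob, 22 mm in diameter, from 52 to 100 mm above the table, 80 mm from the pivot; this point is 80 mm above the table.
- brake_pivot (a point): Point on the brake lever's vertical pivot axis, 80 mm above the table, 118 mm from the pulley's axis along the stand's -y.
- bearing_1: Bystander: steel ball bearing lying flat, 52 mm across, 15 mm high, on the table beside the stand. Origin: centre of its underside.
- pliers_1: Bystander: pliers with red handles lying on the table beside the stand, 70 x 168 x 17 mm. Origin: centre of the underside.

How it is judged:
By the outcome, as a careful person would: the job done as asked, in the order asked, and still so for the second after the job is handed in, with the robot touching nothing.
It also fails if it takes over 72 s, if anything falls off the work surface, if the arm or the gripper's body presses on something with over 40 N, if the wrist force passes 120 N, or if a joint passes its speed limit or range.

ROBOT

A 6-joint arm with a two-finger parallel gripper is mounted at the origin on a cart in front of the work surface, level with it; the furniture and walls round the work are solid. World frame = base frame: x ahead of the robot, y to its left, z up, the work surface at z = 0. Lengths are in mm, angles in degrees, forces in N, time in s.
With the tool pointing down it reaches from about 275 to 850 mm from the base axis. Payload 19 kg.
Tool frame: the origin (TCP) lies at the very end of the fingers, on their centre line; the grasp point (between the pads) lies 19 mm behind it; y points along the fingers, z is the direction in which the jaws open and shut, and the axes are right-handed (so a half turn about y gives the same grasp; the last joint's range is limited). The gripper opens to 85 mm and grips with 20 to 120 N. Pads are 22 mm wide; open, the fingers measure 114 mm over their backs; the gripper's body (76 mm by 85 mm) begins 54 mm behind the grasp point. The pads swing forward as they close: fully open they stand 13 mm farther back than shut.
Start: joints at [-82.621, 8.623, 82.357, -0, 89.026, -7.678], TCP at [149.352, -555.234, 231.267] pointing down, gripper open.
Joint ranges: [-160.23, 160.23], [-39.13, 120.54], [6.94, 153.29], [-79.49, 259.48], [9.18, 160.14], [-161.06, 161.06]. Speed limits (degrees/s): [108.29, 108.29, 127.2, 172.46, 172.46, 172.46].

INTERFACE

Orientations are given as a 3x3 rotation matrix whose columns are the frame's x, y, z axes.
In Python, from workcell import * gives the robot as it stands. The module is installed in compiled form; this text tells all that it offers.
- The arm moves only by the tool jog_arm, never from a script. Its argument "plan" is a list of rows, each an object with "xyz": the shift along the tool's x, y, z in mm, a list of three; "yaw": the turn about the tool's y in degrees. A call has 1 to 12 rows; each row is the pose to reach, as a shift and turn from the pose measured when the call began, along the tool's axes at that moment; what a row does not reach only later rows make up. A row lasts 1/12 s, in which the tool goes at most 41.7 mm and 7.16 degrees, less where a joint would pass 70% of its speed; a pose out of reach is approached as far as the arm can. A call with a gripper value outside its range is refused whole. "claw" is the gripper command: -1 is fully open, 1 is shut, values between are in proportion, set as the call begins (left out, the last holds). The fingers move at their own pace and stop on an object; "newtons" is the grip in N (left out, the last holds). Time passes only in rows, so rows that repeat a pose let the fingers close. It gives the time, the measured TCP pose, the force and the opening at its end, in the units of the state.
- read_state(): the state, without advancing time (a new reading comes with each control period).
- read_camera(name): name is "scene" or "side" or "wrist"; returns the picture (384x512x3 uint8, red, green, blue); there is no depth.
- camera_params(name): a dict with "fx", "fy", "cx", "cy" (pixels), "eye" and "rotation" of the camera in the world; the wrist camera has in their place "tool_from_camera" (4x4, takes a point from camera to tool coordinates, whose origin is the TCP and whose axes are the tool frame's). Camera axes: x right, y up, looking along -z (the intrinsics and any distortion apply to the point x, -y, -z); pixel columns grow to the right and rows downward; lengths in mm; the calibration is good to about 2 mm. A picture is of the moment at which its call begins: read the wrist's pose just before it. camera_params takes no time and is no camera call.
- finish_job(): hands the job in, once; it reports no verdict.
The state is a dict: "clock": time; "qpos": joint angles; "qd": joint speeds; "joint_torque": joint torques, N m; "eef_pos": TCP position; "orientation": TCP orientation; "contact_force": force on the tool from outside, world axes, zero at the start; "wrist_torque": the same for the moment, N m; "finger_gap": finger opening in mm.
Only numpy, scipy, OpenCV 4.12 (cv2) and the standard library are available. Lean on these libraries where they do the work, as an engineer would, in place of code of your own. Each camera call takes 0.05 s, during which the arm holds its last target. There are 200 camera calls.

## Working session

There is one attempt and no reset: what is moved stays moved. The work goes in short steps, Python scripts to look and compute and a tool call to move; the robot and the scene stay as the last step left them, time stands still between calls to the robot, and variables do not carry over. Pictures are saved under pics/ and viewed, about 8 in all and at most 12, crops included, and the job is handed in when it is done.

Besides the shell and the picture viewer there is one more tool, called after "Call:" by a JSON object that holds its "fn" and its "kwargs", one argument or row to a line. jog_arm: Moves the arm, as the interface text tells. Its arguments: {"type":"object","properties":{"plan":{"type":"array"},"claw":{"type":"number"},"newtons":{"type":"number"}},"required":["plan"]}

```bash
mkdir -p pics; cat > h.py <<'E'
from workcell import *
import numpy as np, cv2
def save(n,f): 
    im=read_camera(n); cv2.imwrite(f'pics/{f}.png',im[:,:,::-1]); return im
def cam(n):
    p=camera_params(n)
    if 'eye' in p: return p,np.array(p['eye']),np.array(p['rotation'])
    s=read_state(); T=np.array(p['tool_from_camera']); R=np.array(s['orientation'])
    return p,R@T[:3,3]+np.array(s['eef_pos']),R@T[:3,:3]
def ray(c,u,v):
    p,e,R=c; d=R@np.array([(u-p['cx'])/p['fx'],-(v-p['cy'])/p['fy'],-1]); return e,d
def onz(c,u,v,z):
    e,d=ray(c,u,v); return e+d*(z-e[2])/d[2]
E
python3 - <<'E'
from h import *
s=read_state(); print(s)
ims=[]
for n in ['scene','side','wrist']:
    print(n,camera_params(n)); save(n,n+'0')
E
```

```text
{'clock': 0.0, 'qpos': array([-8.26182130e+01,  8.64912210e+00,  8.23917569e+01,  6.22603726e-04,
        8.90270992e+01, -7.67663441e+00]), 'qd': array([ 0.01651733,  0.02693211,  0.09832597,  0.03793177, -0.09285157,
        0.05276958]), 'joint_torque': array([ 4.26392653e-03, -7.13061476e+01, -5.70864308e+01, -7.17923342e-06,
        9.03194596e-03, -1.57288173e-05]), 'eef_pos': array([ 149.34937243, -555.0114334 ,  230.70449611]), 'orientation': array([[-9.65661482e-01, -1.41659732e-04,  2.59803545e-01],
       [-2.59803528e-01,  1.17800559e-03, -9.65660778e-01],
       [-1.69254780e-04, -9.99999296e-01, -1.17435832e-03]]), 'contact_force': array([ 0.14773455, -0.68560699, -0.22672054]), 'wrist_torque': array([-0.04083591,  0.03212992, -0.0373434 ]), 'finger_gap': 85.39199732657553}
scene {'fx': 400.03161874089903, 'fy': 400.03161874089903, 'cx': 253.33885777839558, 'cy': 190.14626890603972, 'eye': array([272.61896024, 666.99586977, 620.87028843]), 'rotation': array([[-0.88891436,  0.28758084, -0.35655088],
       [-0.45790081, -0.53648764,  0.70887789],
       [ 0.01257456,  0.79339667,  0.60857506]])}
side {'fx': 408.5148251768677, 'fy': 408.5148251768677, 'cx': 254.0597704653145, 'cy': 189.43981165341992, 'eye': array([ 600.23820367, -654.7986454 ,  580.14181799]), 'rotation': array([[ 0.99839712, -0.03349507,  0.04562094],
       [ 0.05649945,  0.54261378, -0.83808001],
       [ 0.003317  ,  0.83931422,  0.54363649]])}
wrist {'fx': 266.93641440131114, 'fy': 266.93641440131114, 'cx': 255.8796848482393, 'cy': 186.57076644133957, 'tool_from_camera': array([[-3.03903861e-05, -9.64754774e-01, -2.63150576e-01,
        -6.71697465e+01],
       [-5.67282996e-05,  2.63150577e-01, -9.64754772e-01,
        -1.43251781e+02],
       [ 9.99999998e-01, -1.43911853e-05, -6.27261455e-05,
         1.33067427e+00],
       [ 0.00000000e+00,  0.00000000e+00,  0.00000000e+00,
         1.00000000e+00]])}
```

View pics/scene0.png

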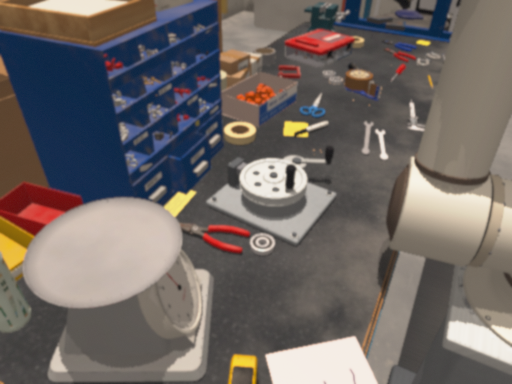

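View pics/side0.png

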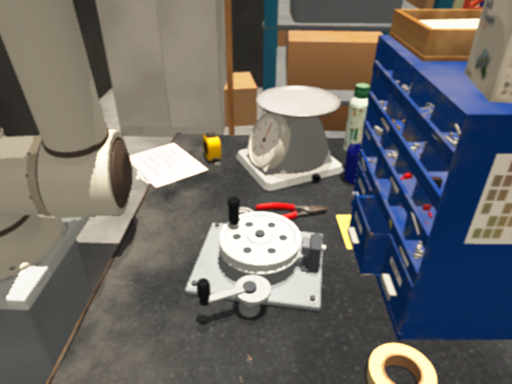

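```bash
python3 - <<'E'
from h import *
c={n:cam(n) for n in ['scene','side']}
for n,nm,u,v,z in [('side','pul',260,235,76),('scene','pul',273,181,76),('side','hand',234,201,139),('scene','hand',290,168,139),('side','knob',203,282,100),('scene','knob',328,149,100),('side','piv',253,287,72),('side','hold',314,238,76),('scene','hold',235,163,76)]:
    print(n,nm,onz(c[n],u,v,z).round(1))
# dark mask blobs
for n,(x0,x1,y0,y1) in {'side':(180,330,180,320),'scene':(210,340,140,230)}.items():
    im=cv2.imread(f'pics/{n}0.png')[y0:y1,x0:x1]
    m=(im.max(2)<40).astype(np.uint8)
    k,l,st,ce=cv2.connectedComponentsWithStats(m)
    for i in range(1,k):
        if st[i,4]>25: print(n,st[i]+np.array([x0,y0,0,0,0]),ce[i]+[x0,y0])
E
```

```text
side pul [578.6 -38.9  76. ]
scene pul [567.7 -20.   76. ]
side hand [527.4 -17.5 139. ]
scene hand [ 5.215e+02 -5.000e-01  1.390e+02]
side knob [ 493.8 -191.8  100. ]
scene knob [ 491.3 -176.5  100. ]
side piv [ 572.8 -171.1   72. ]
side hold [682.5 -41.7  76. ]
scene hold [681.6 -43.7  76. ]
side [228 201  11  23 195] [233.09230769 211.57948718]
side [197 280  12  25 190] [203.04210526 293.18421053]
side [233 302  34  18 160] [249.50625 311.8375 ]
scene [326 149   7  14  67] [328.56716418 154.68656716]
scene [287 170   7  18  87] [289.72413793 178.16091954]
```

Call:
{"fn": "jog_arm", "kwargs": {
  "plan": [
    {"xyz": [-560, -70, -390], "yaw": 0},
    {"xyz": [-560, -70, -390], "yaw": 0},
    {"xyz": [-560, -70, -390], "yaw": 0},
    {"xyz": [-560, -70, -390], "yaw": 0},
    {"xyz": [-560, -70, -390], "yaw": 0},
    {"xyz": [-560, -70, -390], "yaw": 0},
    {"xyz": [-560, -70, -390], "yaw": 0},
    {"xyz": [-560, -70, -390], "yaw": 0},
    {"xyz": [-560, -70, -390], "yaw": 0},
    {"xyz": [-560, -70, -390], "yaw": 0},
    {"xyz": [-560, -70, -390], "yaw": 0},
    {"xyz": [-560, -70, -390], "yaw": 0}
  ]
}}

```text
clock: 1.15
eef_pos: [470.5, -172.7, 282.5]
orientation: [[-0.966, 0.0, 0.26], [-0.26, 0.001, -0.966], [-0.0, -1.0, -0.001]]
contact_force: [0.4, -1.7, 0.5]
finger_gap: 85.3
```

Call:
{"fn": "jog_arm", "kwargs": {
  "plan": [
    {"xyz": [-130, 0, -90], "yaw": 0},
    {"xyz": [-130, 0, -90], "yaw": 0},
    {"xyz": [-130, 0, -90], "yaw": 0},
    {"xyz": [-130, 0, -90], "yaw": 0},
    {"xyz": [-130, 0, -90], "yaw": 0},
    {"xyz": [-130, 0, -90], "yaw": 0}
  ]
}}

```text
clock: 1.65
eef_pos: [573.1, -50.6, 281.8]
orientation: [[-0.965, -0.001, 0.263], [-0.263, 0.001, -0.965], [0.001, -1.0, -0.001]]
contact_force: [-0.8, -0.2, -0.2]
finger_gap: 85.4
```

```bash
python3 - <<'E'
from h import *
c=cam('wrist'); im=save('wrist','w1'); s=read_state()
import pickle; pickle.dump(c,open('c1.pkl','wb')); print(s['eef_pos'],s['clock'],c[1])
E
```

```text
[572.57183019 -51.64530654 282.09306522] 1.7 [638.49950715 -34.37122029 424.95900605]
```

View pics/w1.png

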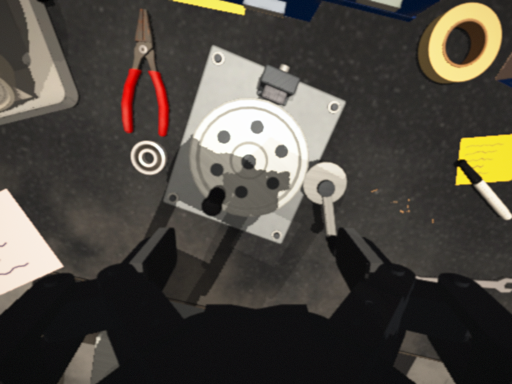

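```bash
python3 - <<'E'
from h import *
import pickle; c=pickle.load(open('c1.pkl','rb'))
im=cv2.imread('pics/w1.png')
g=cv2.cvtColor(im,cv2.COLOR_BGR2GRAY)
B=np.array([onz(c,u,v,20)[:2] for u,v in [(218,58),(334,106),(172,198),(277,236)]]); print(B.round(1),B.mean(0))
ax=(B[0]+B[1]-B[2]-B[3]); ay=(B[0]+B[2]-B[1]-B[3]); print('yaw',np.degrees(np.arctan2(ax[1],ax[0])),np.degrees(np.arctan2(ay[1],ay[0]))-90)
for nm,u,v,z in [('hub',248,162,82),('piv',326,186,70),('hbase',218,196,82),('htop',208,206,139),('hold',280,78,76)]: print(nm,onz(c,u,v,z).round(1))
cr=cv2.resize(im[150:250,160:360],None,fx=4,fy=4,interpolation=2); cv2.imwrite('pics/w1c.png',cr)
E
```

```text
[[ 696.3   36.5]
 [ 678.2 -140.6]
 [ 478.    60.9]
 [ 458.6 -119. ]] [577.76666506 -40.55466845]
yaw -6.000500173371892 -5.9893308483764685
hub [577. -40.  82.]
piv [ 570.7 -152.4   70. ]
hbase [521.6 -12.9  82. ]
htop [526.5  -8.2 139. ]
hold [686.3 -51.4  76. ]
```

View pics/w1c.png

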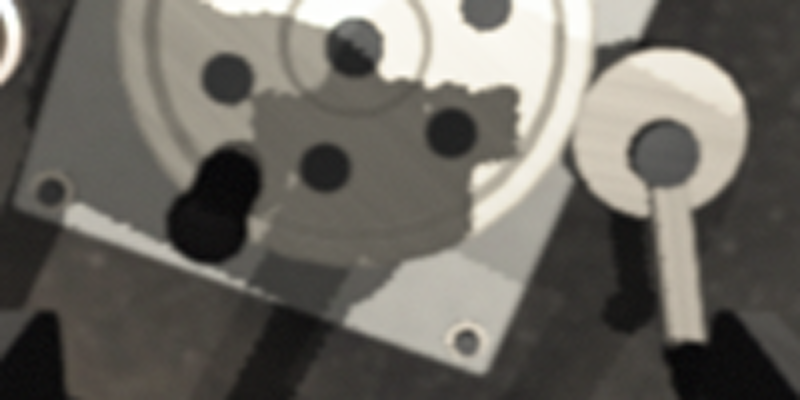

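Call:
{"fn": "jog_arm", "kwargs": {
  "plan": [
    {"xyz": [35, 0, -51], "yaw": 0},
    {"xyz": [35, 60, -51], "yaw": 0},
    {"xyz": [35, 90, -51], "yaw": 0},
    {"xyz": [35, 130, -51], "yaw": 0},
    {"xyz": [35, 165, -51], "yaw": 0},
    {"xyz": [35, 184, -51], "yaw": 0},
    {"xyz": [35, 184, -51], "yaw": 0},
    {"xyz": [35, 184, -51], "yaw": 0},
    {"xyz": [35, 184, -51], "yaw": 0}
  ]
}}

```text
clock: 2.45
eef_pos: [526.0, -12.2, 100.3]
orientation: [[-0.966, 0.001, 0.26], [-0.26, 0.0, -0.966], [-0.001, -1.0, 0.0]]
contact_force: [-0.3, -0.4, 0.9]
finger_gap: 85.2
```

```bash
python3 - <<'E'
from h import *
s=read_state();print(s['eef_pos'],s['contact_force'])
a=save('wrist','w2');b=save('side','s2')
cv2.imwrite('pics/m2.png',np.hstack([a[200:384,100:400],b[140:324,150:350]])[:,:,::-1])
E
```

```text
[526.02046493 -12.23894724 100.27411325] [-0.29796013 -0.38650311  0.87885   ]
```

View pics/m2.png

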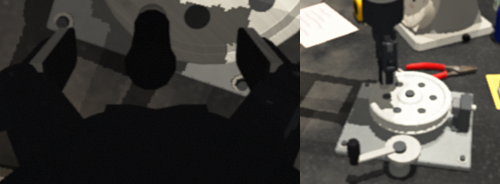

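Call:
{"fn": "jog_arm", "kwargs": {
  "plan": [
    {"xyz": [0, 0, 0], "yaw": 0},
    {"xyz": [0, 0, 0], "yaw": 0},
    {"xyz": [0, 0, 0], "yaw": 0},
    {"xyz": [0, 0, 0], "yaw": 0},
    {"xyz": [0, 0, 0], "yaw": 0},
    {"xyz": [0, 0, 0], "yaw": 0},
    {"xyz": [0, 0, 0], "yaw": 0},
    {"xyz": [0, 0, 0], "yaw": 0}
  ],
  "claw": 1,
  "newtons": 30
}}

```text
clock: 3.22
eef_pos: [526.3, -11.9, 100.6]
orientation: [[-0.965, 0.002, 0.261], [-0.261, 0.0, -0.965], [-0.002, -1.0, 0.0]]
contact_force: [-1.2, 2.0, 5.5]
finger_gap: 21.7
```

```bash
cat > seg.py <<'E'
import numpy as np
X=np.array([-.965,-.261]);Z=np.array([.261,-.965])
def segs(a0,n,step=5,rows=4,r=60):
    for k in range(n):
        a=a0+k*step*rows
        P=lambda t:r*np.array([np.cos(np.radians(t)),np.sin(np.radians(t))])
        print(a,[[round(float((P(a+step*(i+1))-P(a))@X),1),round(float((P(a+step*(i+1))-P(a))@Z),1)] for i in range(rows)])
E
python3 -c "
from seg import *
segs(151,18)"
```

```text
151 [[3.5, 3.9], [6.6, 8.1], [9.3, 12.6], [11.7, 17.2]]
171 [[1.9, 4.9], [3.4, 9.9], [4.5, 15.0], [5.1, 20.2]]
191 [[0.1, 5.2], [-0.2, 10.5], [-0.9, 15.6], [-2.1, 20.7]]
211 [[-1.6, 5.0], [-3.7, 9.8], [-6.2, 14.4], [-9.1, 18.7]]
231 [[-3.2, 4.1], [-6.8, 7.9], [-10.8, 11.4], [-15.0, 14.5]]
251 [[-4.5, 2.7], [-9.1, 5.1], [-14.0, 7.0], [-19.0, 8.5]]
271 [[-5.1, 1.1], [-10.3, 1.7], [-15.6, 1.8], [-20.8, 1.5]]
291 [[-5.2, -0.8], [-10.3, -2.0], [-15.2, -3.6], [-20.0, -5.7]]
311 [[-4.6, -2.5], [-9.0, -5.4], [-13.1, -8.6], [-16.9, -12.2]]
331 [[-3.5, -3.9], [-6.6, -8.1], [-9.3, -12.6], [-11.7, -17.2]]
351 [[-1.9, -4.9], [-3.4, -9.9], [-4.5, -15.0], [-5.1, -20.2]]
371 [[-0.1, -5.2], [0.2, -10.5], [0.9, -15.6], [2.1, -20.7]]
391 [[1.6, -5.0], [3.7, -9.8], [6.2, -14.4], [9.1, -18.7]]
411 [[3.2, -4.1], [6.8, -7.9], [10.8, -11.4], [15.0, -14.5]]
431 [[4.5, -2.7], [9.1, -5.1], [14.0, -7.0], [19.0, -8.5]]
451 [[5.1, -1.1], [10.3, -1.7], [15.6, -1.8], [20.8, -1.5]]
471 [[5.2, 0.8], [10.3, 2.0], [15.2, 3.6], [20.0, 5.7]]
491 [[4.6, 2.5], [9.0, 5.4], [13.1, 8.6], [16.9, 12.2]]
```

Call:
{"fn": "jog_arm", "kwargs": {
  "plan": [
    {"xyz": [3.5, 0, 3.9], "yaw": 0},
    {"xyz": [6.6, 0, 8.1], "yaw": 0},
    {"xyz": [9.3, 0, 12.6], "yaw": 0},
    {"xyz": [11.7, 0, 17.2], "yaw": 0}
  ]
}}

```text
clock: 3.55
eef_pos: [520.3, -32.3, 100.7]
orientation: [[-0.965, 0.005, 0.261], [-0.261, -0.0, -0.965], [-0.005, -1.0, 0.001]]
contact_force: [14.3, 0.0, -5.5]
finger_gap: 21.3
```

Call:
{"fn": "jog_arm", "kwargs": {
  "plan": [
    {"xyz": [1.9, 0, 4.9], "yaw": 0},
    {"xyz": [3.4, 0, 9.9], "yaw": 0},
    {"xyz": [4.5, 0, 15.0], "yaw": 0},
    {"xyz": [5.1, 0, 20.2], "yaw": 0}
  ]
}}

```text
clock: 3.88
eef_pos: [522.0, -53.4, 100.7]
orientation: [[-0.965, 0.009, 0.26], [-0.26, 0.0, -0.966], [-0.008, -1.0, 0.002]]
contact_force: [20.4, 6.4, -8.9]
finger_gap: 21.4
```

```bash
python3 -c "
from seg import *
segs(193,5)"
```

```text
193 [[-0.0, 5.2], [-0.5, 10.4], [-1.5, 15.6], [-2.9, 20.6]]
213 [[-1.8, 4.9], [-4.1, 9.6], [-6.7, 14.1], [-9.7, 18.4]]
233 [[-3.4, 4.0], [-7.1, 7.7], [-11.1, 11.0], [-15.4, 14.0]]
253 [[-4.5, 2.6], [-9.3, 4.8], [-14.2, 6.5], [-19.3, 7.8]]
273 [[-5.2, 0.9], [-10.4, 1.3], [-15.6, 1.3], [-20.8, 0.8]]
```

Call:
{"fn": "jog_arm", "kwargs": {
  "plan": [
    {"xyz": [-0.5, 0, 5.2], "yaw": 0},
    {"xyz": [-1.2, 0, 10.4], "yaw": 0},
    {"xyz": [-2.2, 0, 15.6], "yaw": 0},
    {"xyz": [-3.5, 0, 20.6], "yaw": 0}
  ]
}}

```text
clock: 4.22
eef_pos: [531.2, -72.4, 100.7]
orientation: [[-0.966, 0.01, 0.26], [-0.26, 0.002, -0.966], [-0.01, -1.0, 0.001]]
contact_force: [9.9, 9.1, -3.1]
finger_gap: 21.5
```

Call:
{"fn": "jog_arm", "kwargs": {
  "plan": [
    {"xyz": [-1.8, 0, 4.9], "yaw": 0},
    {"xyz": [-4.1, 0, 9.6], "yaw": 0},
    {"xyz": [-6.7, 0, 14.1], "yaw": 0},
    {"xyz": [-9.7, 0, 18.4], "yaw": 0}
  ]
}}

```text
clock: 4.55
eef_pos: [545.8, -87.1, 100.7]
orientation: [[-0.966, 0.01, 0.26], [-0.26, 0.004, -0.966], [-0.011, -1.0, -0.001]]
contact_force: [8.7, 13.9, -1.0]
finger_gap: 21.2
```

Call:
{"fn": "jog_arm", "kwargs": {
  "plan": [
    {"xyz": [-3.4, 0, 4.0], "yaw": 0},
    {"xyz": [-7.1, 0, 7.7], "yaw": 0},
    {"xyz": [-11.1, 0, 11.0], "yaw": 0},
    {"xyz": [-15.4, 0, 14.0], "yaw": 0}
  ]
}}

```text
clock: 4.88
eef_pos: [564.3, -95.8, 100.6]
orientation: [[-0.966, 0.01, 0.26], [-0.26, 0.006, -0.966], [-0.011, -1.0, -0.003]]
contact_force: [2.4, 14.9, 1.7]
finger_gap: 21.1
```

```bash
cat > fit.py <<'E'
import numpy as np
from scipy.optimize import least_squares
D=np.array(eval(open('d.txt').read()))
f=least_squares(lambda c:np.hypot(D[:,0]-c[0],D[:,1]-c[1])-60,[578,-40]); print('c',f.x.round(2),f.fun.round(1))
c=f.x
for x,y,fx,fy in D:
    t=np.arctan2(y-c[1],x-c[0]); print(round(np.degrees(t)%360,1),'rad',round(fx*np.cos(t)+fy*np.sin(t),1),'ccw tan',round(-fx*np.sin(t)+fy*np.cos(t),1))
E
echo '[[526.3,-11.9,-1.2,2],[520.3,-32.3,14.3,0],[522,-53.4,20.4,6.4],[531.2,-72.4,9.9,9.1],[545.8,-87.1,8.7,13.9],[564.3,-95.8,2.4,14.9]]'>d.txt; python3 fit.py; python3 -c "
from seg import *
segs(255,13)"
```

```text
c [580.16 -37.94] [-0.2  0.1  0.2 -0.1 -0.  -0. ]
154.2 rad 2.0 ccw tan -1.3
174.6 rad -14.2 ccw tan -1.3
194.9 rad -21.4 ccw tan -0.9
215.1 rad -13.3 ccw tan -1.7
235.1 rad -16.4 ccw tan -0.8
254.7 rad -15.0 ccw tan -1.6
255 [[-4.6, 2.4], [-9.5, 4.4], [-14.5, 6.0], [-19.6, 7.2]]
275 [[-5.2, 0.7], [-10.4, 0.9], [-15.6, 0.7], [-20.8, 0.0]]
295 [[-5.1, -1.1], [-10.1, -2.7], [-14.9, -4.7], [-19.6, -7.1]]
315 [[-4.4, -2.8], [-8.6, -6.0], [-12.4, -9.5], [-16.0, -13.4]]
335 [[-3.2, -4.1], [-6.0, -8.6], [-8.4, -13.2], [-10.5, -18.0]]
355 [[-1.6, -5.0], [-2.7, -10.1], [-3.4, -15.3], [-3.7, -20.5]]
375 [[0.2, -5.2], [0.9, -10.4], [2.0, -15.5], [3.6, -20.5]]
395 [[2.0, -4.8], [4.4, -9.5], [7.2, -13.9], [10.4, -18.1]]
415 [[3.5, -3.9], [7.4, -7.4], [11.5, -10.6], [15.9, -13.4]]
435 [[4.6, -2.4], [9.5, -4.4], [14.5, -6.0], [19.6, -7.2]]
455 [[5.2, -0.7], [10.4, -0.9], [15.6, -0.7], [20.8, -0.0]]
475 [[5.1, 1.1], [10.1, 2.7], [14.9, 4.7], [19.6, 7.1]]
495 [[4.4, 2.8], [8.6, 6.0], [12.4, 9.5], [16.0, 13.4]]
```

Call:
{"fn": "jog_arm", "kwargs": {
  "plan": [
    {"xyz": [-4.6, 0, 2.4], "yaw": 0},
    {"xyz": [-9.5, 0, 4.4], "yaw": 0},
    {"xyz": [-14.5, 0, 6.0], "yaw": 0},
    {"xyz": [-19.6, 0, 7.2], "yaw": 0}
  ]
}}

```text
clock: 5.22
eef_pos: [584.9, -97.7, 100.6]
orientation: [[-0.966, 0.009, 0.26], [-0.26, 0.007, -0.966], [-0.01, -1.0, -0.004]]
contact_force: [-1.5, 5.5, 2.4]
finger_gap: 21.2
```

Call:
{"fn": "jog_arm", "kwargs": {
  "plan": [
    {"xyz": [-5.2, 0, 0.7], "yaw": 0},
    {"xyz": [-10.4, 0, 0.9], "yaw": 0},
    {"xyz": [-15.6, 0, 0.7], "yaw": 0},
    {"xyz": [-20.8, 0, 0], "yaw": 0}
  ]
}}

```text
clock: 5.55
eef_pos: [605.2, -92.4, 100.6]
orientation: [[-0.966, 0.008, 0.26], [-0.26, 0.006, -0.966], [-0.01, -1.0, -0.004]]
contact_force: [-2.1, 1.9, 0.7]
finger_gap: 21.3
```

Call:
{"fn": "jog_arm", "kwargs": {
  "plan": [
    {"xyz": [-5.1, 0, -1.1], "yaw": 0},
    {"xyz": [-10.1, 0, -2.7], "yaw": 0},
    {"xyz": [-14.9, 0, -4.7], "yaw": 0},
    {"xyz": [-19.6, 0, -7.1], "yaw": 0}
  ]
}}

```text
clock: 5.88
eef_pos: [622.7, -80.4, 100.6]
orientation: [[-0.966, 0.008, 0.26], [-0.26, 0.006, -0.966], [-0.009, -1.0, -0.004]]
contact_force: [-0.6, -0.8, -1.0]
finger_gap: 21.3
```

Call:
{"fn": "jog_arm", "kwargs": {
  "plan": [
    {"xyz": [-4.4, 0, -2.8], "yaw": 0},
    {"xyz": [-8.6, 0, -6.0], "yaw": 0},
    {"xyz": [-12.4, 0, -9.5], "yaw": 0},
    {"xyz": [-16.0, 0, -13.4], "yaw": 0}
  ]
}}

```text
clock: 6.22
eef_pos: [634.9, -62.9, 100.7]
orientation: [[-0.966, 0.008, 0.26], [-0.26, 0.006, -0.966], [-0.009, -1.0, -0.003]]
contact_force: [-0.7, -1.1, -3.7]
finger_gap: 21.6
```

Call:
{"fn": "jog_arm", "kwargs": {
  "plan": [
    {"xyz": [-3.2, 0, -4.1], "yaw": 0},
    {"xyz": [-6.0, 0, -8.6], "yaw": 0},
    {"xyz": [-8.4, 0, -13.2], "yaw": 0},
    {"xyz": [-10.5, 0, -18.0], "yaw": 0}
  ]
}}

```text
clock: 6.55
eef_pos: [640.4, -42.2, 100.7]
orientation: [[-0.966, 0.008, 0.26], [-0.26, 0.006, -0.966], [-0.009, -1.0, -0.003]]
contact_force: [-2.1, -1.1, -2.4]
finger_gap: 21.5
```

Call:
{"fn": "jog_arm", "kwargs": {
  "plan": [
    {"xyz": [-1.6, 0, -5.0], "yaw": 0},
    {"xyz": [-2.7, 0, -10.1], "yaw": 0},
    {"xyz": [-3.4, 0, -15.3], "yaw": 0},
    {"xyz": [-3.7, 0, -20.5], "yaw": 0}
  ]
}}

```text
clock: 6.88
eef_pos: [638.3, -21.0, 100.6]
orientation: [[-0.966, 0.007, 0.26], [-0.26, 0.006, -0.966], [-0.008, -1.0, -0.004]]
contact_force: [-4.5, -2.4, -1.8]
finger_gap: 21.1
```

Call:
{"fn": "jog_arm", "kwargs": {
  "plan": [
    {"xyz": [0.2, 0, -5.2], "yaw": 0},
    {"xyz": [0.9, 0, -10.4], "yaw": 0},
    {"xyz": [2.0, 0, -15.5], "yaw": 0},
    {"xyz": [3.6, 0, -20.5], "yaw": 0}
  ]
}}

```text
clock: 7.22
eef_pos: [629.4, -2.6, 100.7]
orientation: [[-0.966, 0.008, 0.26], [-0.26, 0.004, -0.966], [-0.008, -1.0, -0.002]]
contact_force: [-0.1, -13.0, -4.8]
finger_gap: 21.3
```

Call:
{"fn": "jog_arm", "kwargs": {
  "plan": [
    {"xyz": [2.0, 0, -4.8], "yaw": 0},
    {"xyz": [4.4, 0, -9.5], "yaw": 0},
    {"xyz": [7.2, 0, -13.9], "yaw": 0},
    {"xyz": [10.4, 0, -18.1], "yaw": 0}
  ]
}}

```text
clock: 7.55
eef_pos: [615.1, 11.5, 100.7]
orientation: [[-0.966, 0.009, 0.259], [-0.259, 0.002, -0.966], [-0.01, -1.0, 0.0]]
contact_force: [4.6, -11.7, -6.4]
finger_gap: 21.5
```

```bash

echo '[[526.3,-11.9,-1.2,2],[520.3,-32.3,14.3,0],[522,-53.4,20.4,6.4],[531.2,-72.4,9.9,9.1],[545.8,-87.1,8.7,13.9],[564.3,-95.8,2.4,14.9],[584.9,-97.7,-1.5,5.5],[605.2,-92.4,-2.1,1.9],[622.7,-80.4,-.6,-.8],[634.9,-62.9,-.7,-1.1],[640.4,-42.2,-2.1,-1.1],[638.3,-21,-4.5,-2.4],[629.4,-2.6,-.1,-13],[615.1,11.5,4.6,-11.7]]'>d.txt; python3 fit.py; python3 -c "
from seg import *
segs(55,8,5,2)"
```

```text
c [580.38 -37.82] [-0.   0.3  0.4  0.1  0.2  0.2  0.1 -0.   0.   0.   0.2  0.3  0.4  0.3]
154.4 rad 1.9 ccw tan -1.3
174.8 rad -14.2 ccw tan -1.3
194.9 rad -21.4 ccw tan -0.9
215.1 rad -13.3 ccw tan -1.7
234.9 rad -16.4 ccw tan -0.9
254.5 rad -15.0 ccw tan -1.7
274.3 rad -5.6 ccw tan -1.1
294.5 rad -2.6 ccw tan -1.1
314.8 rad 0.1 ccw tan -1.0
335.3 rad -0.2 ccw tan -1.3
355.8 rad -2.0 ccw tan -1.2
16.2 rad -5.0 ccw tan -1.1
35.7 rad -7.7 ccw tan -10.5
54.9 rad -6.9 ccw tan -10.5
55 [[3.5, -3.9], [7.4, -7.4]]
65 [[4.1, -3.2], [8.6, -6.0]]
75 [[4.6, -2.4], [9.5, -4.4]]
85 [[5.0, -1.6], [10.1, -2.7]]
95 [[5.2, -0.7], [10.4, -0.9]]
105 [[5.2, 0.2], [10.4, 0.9]]
115 [[5.1, 1.1], [10.1, 2.7]]
125 [[4.8, 2.0], [9.5, 4.4]]
```

```bash
python3 -c "
from seg import *
segs(55,4,2.5,2)
segs(75,12,-2.5,2)"
```

```text
55.0 [[1.7, -2.0], [3.5, -3.9]]
60.0 [[1.9, -1.8], [3.8, -3.5]]
65.0 [[2.0, -1.6], [4.1, -3.2]]
70.0 [[2.2, -1.5], [4.4, -2.8]]
75.0 [[-2.2, 1.4], [-4.4, 2.8]]
70.0 [[-2.1, 1.6], [-4.1, 3.2]]
65.0 [[-2.0, 1.7], [-3.8, 3.5]]
60.0 [[-1.8, 1.9], [-3.5, 3.9]]
55.0 [[-1.6, 2.0], [-3.2, 4.2]]
50.0 [[-1.4, 2.2], [-2.8, 4.4]]
45.0 [[-1.3, 2.3], [-2.4, 4.6]]
40.0 [[-1.0, 2.4], [-2.0, 4.8]]
35.0 [[-0.8, 2.5], [-1.6, 5.0]]
30.0 [[-0.6, 2.5], [-1.1, 5.1]]
25.0 [[-0.4, 2.6], [-0.7, 5.2]]
20.0 [[-0.2, 2.6], [-0.2, 5.2]]
```

Call:
{"fn": "jog_arm", "kwargs": {
  "plan": [
    {"xyz": [1.7, 0, -2.0], "yaw": 0},
    {"xyz": [3.5, 0, -3.9], "yaw": 0}
  ]
}}

```text
clock: 7.72
eef_pos: [611.1, 14.0, 100.7]
orientation: [[-0.966, 0.011, 0.259], [-0.259, 0.001, -0.966], [-0.011, -1.0, 0.002]]
contact_force: [4.9, -7.7, -6.7]
finger_gap: 21.5
```

Call:
{"fn": "jog_arm", "kwargs": {
  "plan": [
    {"xyz": [1.9, 0, -1.8], "yaw": 0},
    {"xyz": [3.8, 0, -3.5], "yaw": 0}
  ]
}}

```text
clock: 7.88
eef_pos: [607.0, 16.2, 100.7]
orientation: [[-0.966, 0.013, 0.259], [-0.259, 0.0, -0.966], [-0.013, -1.0, 0.003]]
contact_force: [4.4, -5.5, -6.0]
finger_gap: 21.2
```

Call:
{"fn": "jog_arm", "kwargs": {
  "plan": [
    {"xyz": [2.0, 0, -1.6], "yaw": 0},
    {"xyz": [4.1, 0, -3.2], "yaw": 0}
  ]
}}

```text
clock: 8.05
eef_pos: [602.6, 18.2, 100.7]
orientation: [[-0.966, 0.015, 0.259], [-0.259, -0.0, -0.966], [-0.014, -1.0, 0.004]]
contact_force: [3.9, -5.1, -4.9]
finger_gap: 21.1
```

Call:
{"fn": "jog_arm", "kwargs": {
  "plan": [
    {"xyz": [2.2, 0, -1.5], "yaw": 0},
    {"xyz": [4.4, 0, -2.8], "yaw": 0}
  ]
}}

```text
clock: 8.22
eef_pos: [597.7, 19.9, 100.7]
orientation: [[-0.966, 0.016, 0.258], [-0.258, -0.0, -0.966], [-0.015, -1.0, 0.004]]
contact_force: [1.5, -3.0, -3.7]
finger_gap: 20.9
```

Call:
{"fn": "jog_arm", "kwargs": {
  "plan": [
    {"xyz": [-2.2, 0, 1.4], "yaw": 0},
    {"xyz": [-4.4, 0, 2.8], "yaw": 0}
  ]
}}

```text
clock: 8.38
eef_pos: [602.0, 18.5, 100.7]
orientation: [[-0.966, 0.014, 0.258], [-0.258, -0.0, -0.966], [-0.014, -1.0, 0.004]]
contact_force: [-7.0, -3.1, -1.4]
finger_gap: 21.2
```

Call:
{"fn": "jog_arm", "kwargs": {
  "plan": [
    {"xyz": [-2.1, 0, 1.6], "yaw": 0},
    {"xyz": [-4.1, 0, 3.2], "yaw": 0}
  ]
}}

```text
clock: 8.55
eef_pos: [606.1, 16.8, 100.6]
orientation: [[-0.966, 0.012, 0.259], [-0.259, 0.0, -0.966], [-0.012, -1.0, 0.003]]
contact_force: [-9.2, -1.2, 1.8]
finger_gap: 21.1
```

Call:
{"fn": "jog_arm", "kwargs": {
  "plan": [
    {"xyz": [-2.0, 0, 1.7], "yaw": 0},
    {"xyz": [-3.8, 0, 3.5], "yaw": 0}
  ]
}}

```text
clock: 8.72
eef_pos: [609.8, 14.8, 100.6]
orientation: [[-0.966, 0.01, 0.259], [-0.259, 0.001, -0.966], [-0.01, -1.0, 0.002]]
contact_force: [-10.9, 0.2, 1.9]
finger_gap: 21.2
```

Call:
{"fn": "jog_arm", "kwargs": {
  "plan": [
    {"xyz": [-1.8, 0, 1.9], "yaw": 0},
    {"xyz": [-3.5, 0, 3.9], "yaw": 0}
  ]
}}

```text
clock: 8.88
eef_pos: [613.3, 12.6, 100.6]
orientation: [[-0.966, 0.008, 0.259], [-0.259, 0.002, -0.966], [-0.008, -1.0, 0.0]]
contact_force: [-11.5, 2.8, 2.7]
finger_gap: 20.8
```

Call:
{"fn": "jog_arm", "kwargs": {
  "plan": [
    {"xyz": [-1.6, 0, 2.0], "yaw": 0},
    {"xyz": [-3.2, 0, 4.2], "yaw": 0}
  ]
}}

```text
clock: 9.05
eef_pos: [616.6, 10.3, 100.6]
orientation: [[-0.966, 0.005, 0.259], [-0.259, 0.003, -0.966], [-0.006, -1.0, -0.002]]
contact_force: [-10.9, 4.8, 1.3]
finger_gap: 21.0
```

Call:
{"fn": "jog_arm", "kwargs": {
  "plan": [
    {"xyz": [-1.4, 0, 2.2], "yaw": 0},
    {"xyz": [-2.8, 0, 4.4], "yaw": 0}
  ]
}}

```text
clock: 9.22
eef_pos: [619.6, 7.8, 100.6]
orientation: [[-0.966, 0.003, 0.26], [-0.26, 0.005, -0.966], [-0.004, -1.0, -0.004]]
contact_force: [-10.3, 5.2, 3.1]
finger_gap: 21.3
```

Call:
{"fn": "jog_arm", "kwargs": {
  "plan": [
    {"xyz": [-1.3, 0, 2.3], "yaw": 0},
    {"xyz": [-2.4, 0, 4.6], "yaw": 0}
  ]
}}

```text
clock: 9.38
eef_pos: [622.4, 5.2, 100.6]
orientation: [[-0.966, 0.001, 0.26], [-0.26, 0.007, -0.966], [-0.003, -1.0, -0.006]]
contact_force: [-8.1, 6.6, 1.2]
finger_gap: 21.6
```

Call:
{"fn": "jog_arm", "kwargs": {
  "plan": [
    {"xyz": [-1.0, 0, 2.4], "yaw": 0},
    {"xyz": [-2.0, 0, 4.8], "yaw": 0}
  ]
}}

```text
clock: 9.55
eef_pos: [625.1, 2.4, 100.6]
orientation: [[-0.965, -0.0, 0.261], [-0.261, 0.009, -0.965], [-0.002, -1.0, -0.009]]
contact_force: [-6.2, 8.4, 0.0]
finger_gap: 21.1
```

Call:
{"fn": "jog_arm", "kwargs": {
  "plan": [
    {"xyz": [-0.8, 0, 2.5], "yaw": 0},
    {"xyz": [-1.6, 0, 5.0], "yaw": 0}
  ]
}}

```text
clock: 9.72
eef_pos: [627.6, -0.7, 100.7]
orientation: [[-0.965, -0.001, 0.261], [-0.261, 0.011, -0.965], [-0.002, -1.0, -0.011]]
contact_force: [-3.4, 7.6, -1.4]
finger_gap: 20.9
```

Call:
{"fn": "jog_arm", "kwargs": {
  "plan": [
    {"xyz": [-0.6, 0, 2.5], "yaw": 0},
    {"xyz": [-1.1, 0, 5.1], "yaw": 0}
  ]
}}

```text
clock: 9.88
eef_pos: [630.0, -4.1, 100.6]
orientation: [[-0.965, -0.002, 0.262], [-0.262, 0.013, -0.965], [-0.002, -1.0, -0.013]]
contact_force: [-0.8, 8.9, -1.8]
finger_gap: 21.3
```

Call:
{"fn": "jog_arm", "kwargs": {
  "plan": [
    {"xyz": [-0.4, 0, 2.6], "yaw": 0},
    {"xyz": [-0.7, 0, 5.2], "yaw": 0}
  ]
}}

```text
clock: 10.05
eef_pos: [632.2, -7.7, 100.7]
orientation: [[-0.965, -0.001, 0.262], [-0.262, 0.014, -0.965], [-0.003, -1.0, -0.014]]
contact_force: [3.4, 6.2, -4.6]
finger_gap: 21.2
```

```bash

echo '[[638.3,-21,-4.5,-2.4],[629.4,-2.6,-.1,-13],[615.1,11.5,4.6,-11.7],[611.1,14,4.9,-7.7],[607,16.2,4.4,-5.5],[602.6,18.2,3.9,-5.1],[597.7,19.9,1.5,-3],[602,18.5,-7,-3.1],[606.1,16.8,-9.2,-1.2],[609.8,14.8,-10.9,.2],[613.3,12.6,-11.5,2.8],[616.6,10.3,-10.9,4.8],[619.6,7.8,-10.3,5.2],[622.4,5.2,-8.1,6.6],[625.1,2.4,-6.2,8.4],[627.6,-.7,-3.4,7.6],[630,-4.1,-.8,8.9],[632.2,-7.7,3.4,6.2]]'>d.txt; sed -i 's/^c=f.x/c=np.array([580.4,-37.8])/' fit.py; python3 fit.py; python3 -c "
from seg import *
segs(30,10,-2.5,2)
segs(14,16,2.5,2)"
```

```text
c [580.37 -37.53] [ 0.2  0.2  0.1 -0.  -0.  -0.  -0.   0.1  0.1  0.  -0.   0.  -0.1 -0.1
 -0.  -0.1 -0.2 -0.2]
16.2 rad -5.0 ccw tan -1.1
35.7 rad -7.7 ccw tan -10.5
54.9 rad -6.9 ccw tan -10.5
59.3 rad -4.1 ccw tan -8.1
63.8 rad -3.0 ccw tan -6.4
68.4 rad -3.3 ccw tan -5.5
73.3 rad -2.4 ccw tan -2.3
69.0 rad -5.4 ccw tan 5.4
64.8 rad -5.0 ccw tan 7.8
60.8 rad -5.1 ccw tan 9.6
56.9 rad -3.9 ccw tan 11.2
53.0 rad -2.7 ccw tan 11.6
49.3 rad -2.8 ccw tan 11.2
45.7 rad -0.9 ccw tan 10.4
42.0 rad 1.0 ccw tan 10.4
38.2 rad 2.0 ccw tan 8.1
34.2 rad 4.3 ccw tan 7.8
30.2 rad 6.1 ccw tan 3.7
30.0 [[-0.6, 2.5], [-1.1, 5.1]]
25.0 [[-0.4, 2.6], [-0.7, 5.2]]
20.0 [[-0.2, 2.6], [-0.2, 5.2]]
15.0 [[0.1, 2.6], [0.2, 5.2]]
10.0 [[0.3, 2.6], [0.7, 5.2]]
5.0 [[0.5, 2.6], [1.1, 5.1]]
0.0 [[0.7, 2.5], [1.6, 5.0]]
-5.0 [[1.0, 2.4], [2.0, 4.8]]
-10.0 [[1.2, 2.3], [2.4, 4.6]]
-15.0 [[1.4, 2.2], [2.8, 4.4]]
14.0 [[0.0, -2.6], [0.1, -5.2]]
19.0 [[0.2, -2.6], [0.6, -5.2]]
24.0 [[0.5, -2.6], [1.0, -5.1]]
29.0 [[0.7, -2.5], [1.5, -5.0]]
34.0 [[0.9, -2.5], [1.9, -4.9]]
39.0 [[1.1, -2.4], [2.3, -4.7]]
44.0 [[1.3, -2.3], [2.7, -4.5]]
49.0 [[1.5, -2.1], [3.1, -4.2]]
54.0 [[1.7, -2.0], [3.5, -3.9]]
59.0 [[1.9, -1.8], [3.8, -3.6]]
64.0 [[2.0, -1.7], [4.1, -3.3]]
69.0 [[2.1, -1.5], [4.4, -2.9]]
74.0 [[2.3, -1.3], [4.6, -2.5]]
79.0 [[2.4, -1.1], [4.8, -2.1]]
84.0 [[2.5, -0.9], [5.0, -1.7]]
89.0 [[2.5, -0.7], [5.1, -1.2]]
```

Call:
{"fn": "jog_arm", "kwargs": {
  "plan": [
    {"xyz": [-0.6, 0, 2.5], "yaw": 0},
    {"xyz": [-1.1, 0, 5.1], "yaw": 0}
  ]
}}

```text
clock: 10.22
eef_pos: [634.6, -11.8, 100.6]
orientation: [[-0.965, -0.001, 0.263], [-0.263, 0.015, -0.965], [-0.003, -1.0, -0.015]]
contact_force: [-2.6, 1.9, -1.4]
finger_gap: 21.4
```

Call:
{"fn": "jog_arm", "kwargs": {
  "plan": [
    {"xyz": [-0.4, 0, 2.6], "yaw": 0},
    {"xyz": [-0.7, 0, 5.2], "yaw": 0}
  ]
}}

```text
clock: 10.38
eef_pos: [636.7, -16.7, 100.6]
orientation: [[-0.965, -0.001, 0.263], [-0.263, 0.015, -0.965], [-0.003, -1.0, -0.015]]
contact_force: [-2.7, -0.3, -0.5]
finger_gap: 20.9
```

Call:
{"fn": "jog_arm", "kwargs": {
  "plan": [
    {"xyz": [-0.2, 0, 2.6], "yaw": 0},
    {"xyz": [-0.2, 0, 5.2], "yaw": 0}
  ]
}}

```text
clock: 10.55
eef_pos: [638.4, -21.9, 100.6]
orientation: [[-0.965, -0.001, 0.263], [-0.263, 0.015, -0.965], [-0.003, -1.0, -0.015]]
contact_force: [-2.9, -0.4, -0.8]
finger_gap: 21.3
```

Call:
{"fn": "jog_arm", "kwargs": {
  "plan": [
    {"xyz": [0.0, 0, -2.6], "yaw": 0},
    {"xyz": [0.1, 0, -5.2], "yaw": 0}
  ]
}}

```text
clock: 10.72
eef_pos: [636.9, -17.3, 100.6]
orientation: [[-0.965, -0.001, 0.262], [-0.262, 0.014, -0.965], [-0.003, -1.0, -0.014]]
contact_force: [-3.9, -2.5, -2.1]
finger_gap: 21.3
```

Call:
{"fn": "jog_arm", "kwargs": {
  "plan": [
    {"xyz": [0.2, 0, -2.6], "yaw": 0},
    {"xyz": [0.6, 0, -5.2], "yaw": 0}
  ]
}}

```text
clock: 10.88
eef_pos: [634.9, -12.3, 100.7]
orientation: [[-0.965, -0.001, 0.262], [-0.262, 0.014, -0.965], [-0.002, -1.0, -0.014]]
contact_force: [-2.2, -3.6, -4.6]
finger_gap: 21.0
```

Call:
{"fn": "jog_arm", "kwargs": {
  "plan": [
    {"xyz": [0.5, 0, -2.6], "yaw": 0},
    {"xyz": [1.0, 0, -5.1], "yaw": 0}
  ]
}}

```text
clock: 11.05
eef_pos: [632.5, -7.7, 100.7]
orientation: [[-0.965, -0.001, 0.262], [-0.262, 0.013, -0.965], [-0.002, -1.0, -0.013]]
contact_force: [0.0, -9.5, -5.5]
finger_gap: 21.2
```

Call:
{"fn": "jog_arm", "kwargs": {
  "plan": [
    {"xyz": [0.7, 0, -2.5], "yaw": 0},
    {"xyz": [1.5, 0, -5.0], "yaw": 0}
  ]
}}

```text
clock: 11.22
eef_pos: [630.0, -3.6, 100.7]
orientation: [[-0.965, -0.0, 0.262], [-0.262, 0.012, -0.965], [-0.003, -1.0, -0.011]]
contact_force: [0.5, -9.7, -6.0]
finger_gap: 21.0
```

Call:
{"fn": "jog_arm", "kwargs": {
  "plan": [
    {"xyz": [0.9, 0, -2.5], "yaw": 0},
    {"xyz": [1.9, 0, -4.9], "yaw": 0}
  ]
}}

```text
clock: 11.38
eef_pos: [627.2, 0.1, 100.7]
orientation: [[-0.965, 0.001, 0.262], [-0.262, 0.01, -0.965], [-0.004, -1.0, -0.01]]
contact_force: [3.7, -11.0, -7.6]
finger_gap: 21.2
```

Call:
{"fn": "jog_arm", "kwargs": {
  "plan": [
    {"xyz": [1.1, 0, -2.4], "yaw": 0},
    {"xyz": [2.3, 0, -4.7], "yaw": 0}
  ]
}}

```text
clock: 11.55
eef_pos: [624.2, 3.4, 100.7]
orientation: [[-0.965, 0.003, 0.262], [-0.262, 0.009, -0.965], [-0.005, -1.0, -0.008]]
contact_force: [5.4, -10.2, -9.0]
finger_gap: 21.2
```

Call:
{"fn": "jog_arm", "kwargs": {
  "plan": [
    {"xyz": [1.3, 0, -2.3], "yaw": 0},
    {"xyz": [2.7, 0, -4.5], "yaw": 0}
  ]
}}

```text
clock: 11.72
eef_pos: [621.1, 6.5, 100.7]
orientation: [[-0.965, 0.005, 0.262], [-0.262, 0.007, -0.965], [-0.006, -1.0, -0.006]]
contact_force: [7.5, -9.7, -8.6]
finger_gap: 21.3
```

Call:
{"fn": "jog_arm", "kwargs": {
  "plan": [
    {"xyz": [1.5, 0, -2.1], "yaw": 0},
    {"xyz": [3.1, 0, -4.2], "yaw": 0}
  ]
}}

```text
clock: 11.88
eef_pos: [617.7, 9.3, 100.8]
orientation: [[-0.965, 0.007, 0.262], [-0.262, 0.006, -0.965], [-0.008, -1.0, -0.004]]
contact_force: [7.1, -8.1, -7.3]
finger_gap: 21.3
```

Call:
{"fn": "jog_arm", "kwargs": {
  "plan": [
    {"xyz": [1.7, 0, -2.0], "yaw": 0},
    {"xyz": [3.5, 0, -3.9], "yaw": 0}
  ]
}}

```text
clock: 12.05
eef_pos: [614.0, 12.0, 100.7]
orientation: [[-0.965, 0.009, 0.261], [-0.261, 0.005, -0.965], [-0.01, -1.0, -0.003]]
contact_force: [7.5, -6.0, -8.1]
finger_gap: 21.1
```

Call:
{"fn": "jog_arm", "kwargs": {
  "plan": [
    {"xyz": [1.9, 0, -1.8], "yaw": 0},
    {"xyz": [3.8, 0, -3.6], "yaw": 0}
  ]
}}

```text
clock: 12.22
eef_pos: [610.1, 14.5, 100.7]
orientation: [[-0.965, 0.011, 0.261], [-0.261, 0.005, -0.965], [-0.012, -1.0, -0.002]]
contact_force: [6.3, -5.2, -6.9]
finger_gap: 21.1
```

Call:
{"fn": "jog_arm", "kwargs": {
  "plan": [
    {"xyz": [2.0, 0, -1.7], "yaw": 0},
    {"xyz": [4.1, 0, -3.3], "yaw": 0}
  ]
}}

```text
clock: 12.38
eef_pos: [605.7, 16.8, 100.7]
orientation: [[-0.965, 0.013, 0.261], [-0.261, 0.005, -0.965], [-0.014, -1.0, -0.001]]
contact_force: [4.5, -3.8, -5.3]
finger_gap: 20.8
```

```bash
cat > bump.py <<'E'
import numpy as np
from scipy.optimize import least_squares
c=np.array([580.4,-37.8])
cw=np.array([[602,18.5,-7,-3.1],[606.1,16.8,-9.2,-1.2],[609.8,14.8,-10.9,.2],[613.3,12.6,-11.5,2.8],[616.6,10.3,-10.9,4.8],[619.6,7.8,-10.3,5.2],[622.4,5.2,-8.1,6.6],[625.1,2.4,-6.2,8.4],[627.6,-.7,-3.4,7.6],[630,-4.1,-.8,8.9],[632.2,-7.7,3.4,6.2],[634.6,-11.8,-2.6,1.9],[636.7,-16.7,-2.7,-.3],[638.4,-21.9,-2.9,-.4]])
cc=np.array([[636.9,-17.3,-3.9,-2.5],[634.9,-12.3,-2.2,-3.6],[632.5,-7.7,0,-9.5],[630,-3.6,.5,-9.7],[627.2,.1,3.7,-11],[624.2,3.4,5.4,-10.2],[621.1,6.5,7.5,-9.7],[617.7,9.3,7.1,-8.1],[614,12,7.5,-6],[610.1,14.5,6.3,-5.2],[605.7,16.8,4.5,-3.8],[611.1,14,4.9,-7.7],[607,16.2,4.4,-5.5],[602.6,18.2,3.9,-5.1],[597.7,19.9,1.5,-3]])
def at(D):
    t=np.arctan2(D[:,1]-c[1],D[:,0]-c[0]); return np.degrees(t),-D[:,2]*np.sin(t)+D[:,3]*np.cos(t)
for n,D,s in (('cw',cw,1),('ccw',cc,-1)):
    a,f=at(D); f=f*s
    m=lambda p:p[2]+p[1]*.5*(1+np.cos(np.pi*np.clip((a-p[0])/p[3],-1,1)))
    r=least_squares(lambda p:m(p)-f,[48,10,1.2,23]); print(n,r.x.round(2),np.c_[a,f,r.fun].round(1).tolist())
E
python3 bump.py
```

```text
cw [50.71 11.35  0.24 35.67] [[69.0, 5.4, 0.3], [64.8, 7.8, -0.1], [60.8, 9.6, -0.1], [56.9, 11.2, -0.4], [53.0, 11.6, -0.1], [49.3, 11.2, 0.3], [45.7, 10.4, 0.6], [42.0, 10.4, -0.4], [38.2, 8.1, 0.4], [34.2, 7.8, -1.2], [30.2, 3.7, 0.9], [25.6, 2.8, -0.3], [20.5, 0.7, 0.2], [15.3, 0.4, -0.1]]
ccw [47.13 14.27 -2.8  42.54] [[19.9, 1.0, 0.3], [25.1, 2.3, 1.6], [30.0, 8.2, -1.7], [34.6, 8.3, 0.3], [39.0, 10.9, -0.7], [43.2, 11.1, 0.0], [47.4, 12.1, -0.6], [51.6, 10.6, 0.5], [56.0, 9.6, 0.4], [60.4, 8.0, 0.3], [65.1, 5.7, 0.3], [59.3, 8.1, 0.6], [63.8, 6.4, 0.3], [68.4, 5.5, -1.2], [73.3, 2.3, -0.5]]
```

```bash
python3 -c "
from seg import *
segs(65,1,-2.8,6)"
```

```text
65.0 [[-2.2, 1.9], [-4.3, 4.0], [-6.3, 6.1], [-8.2, 8.4], [-9.9, 10.7], [-11.6, 13.1]]
```

Call:
{"fn": "jog_arm", "kwargs": {
  "plan": [
    {"xyz": [-2.2, 0, 1.9], "yaw": 0},
    {"xyz": [-4.3, 0, 4.0], "yaw": 0},
    {"xyz": [-6.3, 0, 6.1], "yaw": 0},
    {"xyz": [-8.2, 0, 8.4], "yaw": 0},
    {"xyz": [-9.9, 0, 10.7], "yaw": 0},
    {"xyz": [-11.6, 0, 13.1], "yaw": 0},
    {"xyz": [-11.6, 0, 13.1], "yaw": 0}
  ]
}}

```text
clock: 12.97
eef_pos: [619.9, 7.7, 100.7]
orientation: [[-0.965, 0.011, 0.262], [-0.262, 0.006, -0.965], [-0.012, -1.0, -0.002]]
contact_force: [-4.9, -0.9, -1.2]
finger_gap: 20.6
```

Call:
{"fn": "jog_arm", "kwargs": {
  "plan": [
    {"xyz": [0, 0, 0], "yaw": 0},
    {"xyz": [0, 0, 0], "yaw": 0},
    {"xyz": [0, 0, 0], "yaw": 0},
    {"xyz": [0, 0, 0], "yaw": 0},
    {"xyz": [0, 0, 0], "yaw": 0},
    {"xyz": [0, 0, 0], "yaw": 0}
  ],
  "claw": -1
}}

```text
clock: 13.47
eef_pos: [620.0, 7.7, 100.8]
orientation: [[-0.965, 0.012, 0.262], [-0.262, 0.006, -0.965], [-0.013, -1.0, -0.002]]
contact_force: [-0.2, 0.2, -0.2]
finger_gap: 85.4
```

Call:
{"fn": "jog_arm", "kwargs": {
  "plan": [
    {"xyz": [0, -40, 0], "yaw": 0},
    {"xyz": [0, -80, 0], "yaw": 0},
    {"xyz": [0, -120, 0], "yaw": 0},
    {"xyz": [0, -160, 0], "yaw": 0},
    {"xyz": [0, -180, 0], "yaw": 0},
    {"xyz": [0, -180, 0], "yaw": 0}
  ]
}}

```text
clock: 13.97
eef_pos: [619.0, 6.6, 286.6]
orientation: [[-0.965, 0.019, 0.262], [-0.262, 0.005, -0.965], [-0.02, -1.0, 0.001]]
contact_force: [-0.1, -0.4, 0.5]
finger_gap: 85.5
```

```bash
python3 - <<'E'
from h import *
s=read_state();print(s['eef_pos'],s['contact_force'],s['finger_gap'],s['qpos'])
import pickle
c=cam('wrist');pickle.dump(c,open('c3.pkl','wb'))
a=save('wrist','w3');b=save('side','s3')
cv2.imwrite('pics/m3.png',np.hstack([a,b[140:324,150:350].repeat(2,0).repeat(2,1)[:384,:288]][:1])[:,:,::-1])
k=np.vstack([b[140:330,160:340].repeat(2,0).repeat(2,1),np.zeros((4,360,3),np.uint8)])
cv2.imwrite('pics/m3.png',np.hstack([a[:,100:500],k])[:,:,::-1])
E
```

```text
[619.01316627   6.61135602 286.59164515] [-0.09120424 -0.375395    0.50380868] 85.452184692028 [-6.72227229 12.55062135 71.43284027  0.39688983 94.95450084 68.14189742]
```

View pics/m3.png

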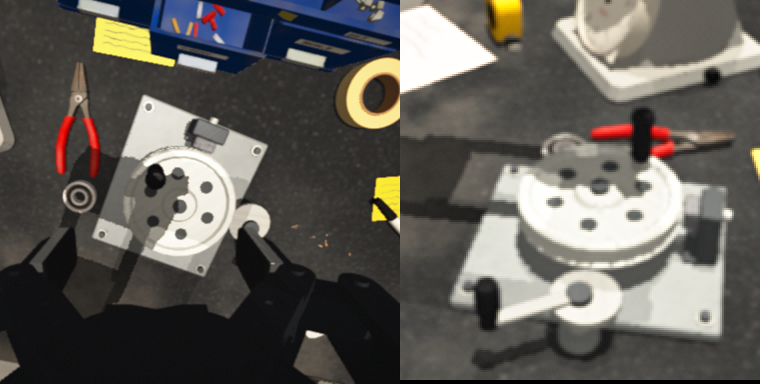

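Call:
{"fn": "jog_arm", "kwargs": {
  "plan": [
    {"xyz": [186, 0, 154], "yaw": 0},
    {"xyz": [186, 0, 154], "yaw": 0},
    {"xyz": [186, 0, 154], "yaw": 0},
    {"xyz": [186, 0, 154], "yaw": 0},
    {"xyz": [186, 0, 154], "yaw": 0},
    {"xyz": [186, 57, 154], "yaw": 0},
    {"xyz": [186, 57, 154], "yaw": 0},
    {"xyz": [186, 57, 154], "yaw": 0},
    {"xyz": [186, 57, 154], "yaw": 0}
  ]
}}

```text
clock: 14.82
eef_pos: [478.9, -190.2, 220.1]
orientation: [[-0.965, 0.01, 0.26], [-0.26, 0.007, -0.965], [-0.012, -1.0, -0.004]]
contact_force: [0.1, 0.0, 0.3]
finger_gap: 85.4
```

```bash
python3 - <<'E'
from h import *
s=read_state();print(s['eef_pos'],s['contact_force'],s['qpos'])
import pickle
c=cam('wrist');pickle.dump(c,open('c4.pkl','wb'))
a=save('wrist','w4')
E
```

```text
[ 478.90002444 -190.17288274  220.08723959] [0.11856766 0.03553848 0.25485606] [-30.64447338   1.43781447  91.43988719   0.65574148  86.82874752
  44.22891047]
```

View pics/w4.png

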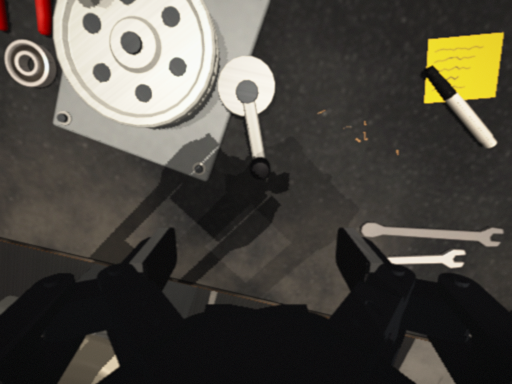

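```bash
python3 - <<'E'
from h import *
import pickle;c=pickle.load(open('c4.pkl','rb'))
s=read_state();R=np.array(s['orientation']);p=np.array(s['eef_pos'])
k=onz(c,260,168,100);v=onz(c,246,91,80)
print(k,v,onz(c,133,42,82))
for z in (130,68): print(R.T@(np.r_[k[:2],z]-p))
E
```

```text
[ 495.68579523 -190.78919453  100.        ] [ 564.29265813 -157.61404542   80.        ] [578.94483159 -41.93000725  82.        ]
[-13.89634895  91.66752998   5.20101145]
[-13.06490286 153.66173054   5.3677279 ]
```

Call:
{"fn": "jog_arm", "kwargs": {
  "plan": [
    {"xyz": [-12.5, 0, 5], "yaw": 0},
    {"xyz": [-12.5, 40, 5], "yaw": 0},
    {"xyz": [-12.5, 80, 5], "yaw": 0},
    {"xyz": [-12.5, 110, 5], "yaw": 0},
    {"xyz": [-12.5, 140, 5], "yaw": 0},
    {"xyz": [-12.5, 152, 5], "yaw": 0},
    {"xyz": [-12.5, 152, 5], "yaw": 0},
    {"xyz": [-12.5, 152, 5], "yaw": 0}
  ]
}}

```text
clock: 15.53
eef_pos: [496.0, -190.4, 71.0]
orientation: [[-0.965, 0.013, 0.262], [-0.262, 0.006, -0.965], [-0.014, -1.0, -0.002]]
contact_force: [0.8, -0.2, 1.3]
finger_gap: 85.3
```

Call:
{"fn": "jog_arm", "kwargs": {
  "plan": [
    {"xyz": [0, 0, 0], "yaw": 0},
    {"xyz": [0, 0, 0], "yaw": 0},
    {"xyz": [0, 0, 0], "yaw": 0},
    {"xyz": [0, 0, 0], "yaw": 0},
    {"xyz": [0, 0, 0], "yaw": 0},
    {"xyz": [0, 0, 0], "yaw": 0},
    {"xyz": [0, 0, 0], "yaw": 0},
    {"xyz": [0, 0, 0], "yaw": 0}
  ],
  "claw": 1,
  "newtons": 30
}}

```text
clock: 16.2
eef_pos: [496.1, -190.6, 71.5]
orientation: [[-0.965, 0.014, 0.262], [-0.262, 0.005, -0.965], [-0.015, -1.0, -0.002]]
contact_force: [-1.8, 0.0, 6.3]
finger_gap: 21.1
```

```bash
python3 -c "
from seg import *
segs(205,4,5,4,80)"
```

```text
205 [[-1.5, 6.8], [-3.6, 13.5], [-6.2, 19.9], [-9.4, 26.1]]
225 [[-3.7, 5.9], [-8.0, 11.4], [-12.7, 16.6], [-17.8, 21.3]]
245 [[-5.5, 4.3], [-11.4, 8.0], [-17.6, 11.3], [-24.0, 13.9]]
265 [[-6.6, 2.1], [-13.5, 3.6], [-20.4, 4.6], [-27.3, 4.9]]
```

Call:
{"fn": "jog_arm", "kwargs": {
  "plan": [
    {"xyz": [-1.5, 0, 6.8], "yaw": 0},
    {"xyz": [-3.6, 0, 13.5], "yaw": 0},
    {"xyz": [-6.2, 0, 19.9], "yaw": 0},
    {"xyz": [-9.4, 0, 26.1], "yaw": 0}
  ]
}}

```text
clock: 16.53
eef_pos: [511.7, -213.2, 71.5]
orientation: [[-0.965, 0.012, 0.262], [-0.262, 0.006, -0.965], [-0.014, -1.0, -0.003]]
contact_force: [5.0, 9.6, -0.1]
finger_gap: 21.3
```

Call:
{"fn": "jog_arm", "kwargs": {
  "plan": [
    {"xyz": [-3.7, 0, 5.9], "yaw": 0},
    {"xyz": [-8.0, 0, 11.4], "yaw": 0},
    {"xyz": [-12.7, 0, 16.6], "yaw": 0},
    {"xyz": [-17.8, 0, 21.3], "yaw": 0}
  ]
}}

```text
clock: 16.87
eef_pos: [533.9, -228.6, 71.4]
orientation: [[-0.965, 0.011, 0.263], [-0.262, 0.008, -0.965], [-0.012, -1.0, -0.005]]
contact_force: [-8.5, 4.6, 4.7]
finger_gap: 20.7
```

Call:
{"fn": "jog_arm", "kwargs": {
  "plan": [
    {"xyz": [-5.5, 0, 4.3], "yaw": 0},
    {"xyz": [-11.4, 0, 8.0], "yaw": 0},
    {"xyz": [-17.6, 0, 11.3], "yaw": 0},
    {"xyz": [-22.0, 0, 13.0], "yaw": 0},
    {"xyz": [-22.0, 0, 13.0], "yaw": 0}
  ]
}}

```text
clock: 17.28
eef_pos: [558.4, -234.9, 71.4]
orientation: [[-0.965, 0.009, 0.263], [-0.263, 0.009, -0.965], [-0.011, -1.0, -0.006]]
contact_force: [-3.1, 2.8, 3.3]
finger_gap: 21.1
```

Call:
{"fn": "jog_arm", "kwargs": {
  "plan": [
    {"xyz": [-1.0, 0, 0.3], "yaw": 0},
    {"xyz": [-2.0, 0, 0.6], "yaw": 0},
    {"xyz": [-3.0, 0, 0.9], "yaw": 0},
    {"xyz": [-3.0, 0, 0.9], "yaw": 0}
  ]
}}

```text
clock: 17.62
eef_pos: [559.3, -234.9, 71.1]
orientation: [[-0.965, 0.003, 0.263], [-0.263, 0.01, -0.965], [-0.006, -1.0, -0.009]]
contact_force: [-22.9, 2.2, 11.4]
finger_gap: 21.0
```

Call:
{"fn": "jog_arm", "kwargs": {
  "plan": [
    {"xyz": [0, 0, 0], "yaw": 0},
    {"xyz": [0, 0, 0], "yaw": 0},
    {"xyz": [0, 0, 0], "yaw": 0},
    {"xyz": [0, 0, 0], "yaw": 0},
    {"xyz": [0, 0, 0], "yaw": 0}
  ],
  "claw": -0.1
}}

```text
clock: 18.03
eef_pos: [559.4, -234.9, 71.2]
orientation: [[-0.965, 0.003, 0.263], [-0.263, 0.01, -0.965], [-0.006, -1.0, -0.009]]
contact_force: [0.4, 0.1, -0.0]
finger_gap: 47.0
```

Call:
{"fn": "jog_arm", "kwargs": {
  "plan": [
    {"xyz": [0, -30, 0], "yaw": 0},
    {"xyz": [0, -60, 0], "yaw": 0},
    {"xyz": [0, -100, 0], "yaw": 0},
    {"xyz": [50, -140, 0], "yaw": 0},
    {"xyz": [80, -180, 0], "yaw": 0},
    {"xyz": [80, -200, 0], "yaw": 0},
    {"xyz": [80, -200, 0], "yaw": 0},
    {"xyz": [80, -200, 0], "yaw": 0}
  ]
}}

```text
clock: 18.7
eef_pos: [481.4, -258.8, 274.1]
orientation: [[-0.965, 0.008, 0.262], [-0.262, 0.006, -0.965], [-0.009, -1.0, -0.004]]
contact_force: [0.4, 0.5, -0.3]
finger_gap: 46.9
```

```bash
python3 - <<'E'
from h import *
s=read_state();print(s['eef_pos'],s['contact_force'],s['clock'])
import pickle
c=cam('wrist');pickle.dump(c,open('c5.pkl','wb'))
a=save('wrist','w5');b=save('side','s5')
k=np.vstack([b[140:330,160:340].repeat(2,0).repeat(2,1),np.zeros((4,360,3),np.uint8)])
cv2.imwrite('pics/m5.png',np.hstack([a[:,0:440],k])[:,:,::-1])
E
```

```text
[ 481.42523892 -258.78476108  274.05635997] [ 0.44343559  0.5415189  -0.28225252] 18.7
```

View pics/m5.png

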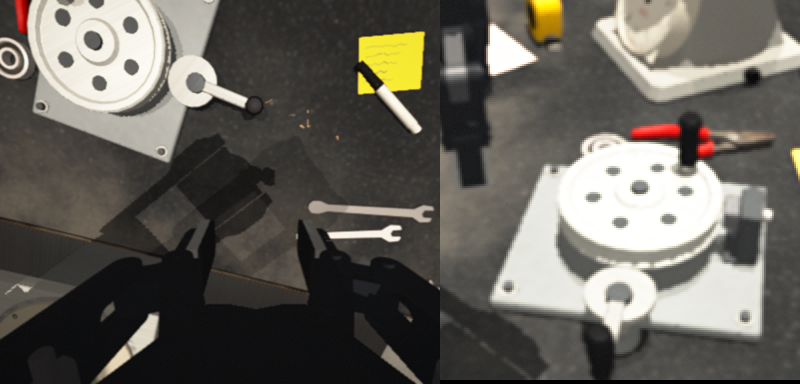

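```bash
python3 - <<'E'
from h import *
import pickle
c5=pickle.load(open('c5.pkl','rb')); k=onz(c5,256,104,100);v=onz(c5,196,83,80); print('knob',k,v,np.degrees(np.arctan2(*(k-v)[[1,0]]))%360)
c=cam('side')
for f in ('s3','s5'):
    im=cv2.imread(f'pics/{f}.png')[185:240,265:300]
    m=(im.max(2)<45).astype(np.uint8); n,l,st,ce=cv2.connectedComponentsWithStats(m)
    i=1+st[1:,4].argmax(); u,w=ce[i]+[265,185]; h=onz(c,u,w,110.5); d=h[:2]-[578.9,-40]
    print(f,st[i],u,w,h.round(1),np.hypot(*d),np.degrees(np.arctan2(d[1],d[0])))
b=[cv2.resize(cv2.imread(f'pics/{f}.png')[180:290,210:330],None,fx=3,fy=3,interpolation=2) for f in ('s3','s5')]
cv2.imwrite('pics/m6.png',np.hstack(b))
E
```

```text
knob [ 558.37381104 -238.7047367   100.        ] [ 563.56000702 -163.31108112   80.        ] 266.06492373017323
s3 [ 10   9  12  27 234] 280.4957264957265 206.56837606837607 [616.8   9.9 110.5] 62.690955997703504 52.81500857817431
s5 [ 14  12  11  26 187] 284.1550802139037 210.2566844919786 [624.   -2.1 110.5] 58.87619379137177 40.02612141950529
```

View pics/m6.png

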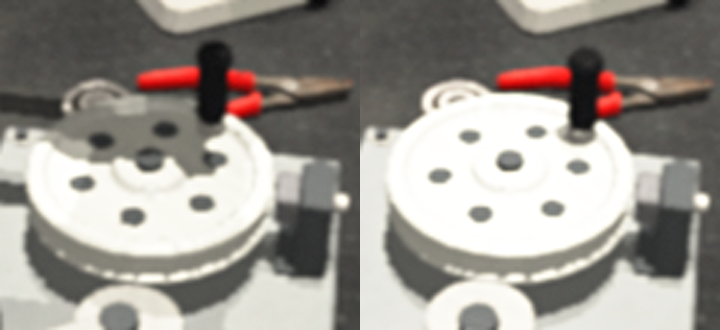

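```bash
cat > holes.py <<'E'
from h import *
def ang(c,pts):
    P=np.array([onz(c,u,v,76)[:2] for u,v in pts]); m=P.mean(0); d=P-m
    a=np.degrees(np.arctan2(d[:,1],d[:,0])); return m,np.hypot(*d.T),a
E
python3 - <<'E'
from holes import *
import pickle
c=cam('side')
A=np.array([(83,183),(133,216),(202,203),(216,159),(165,129),(101,140)])/3+[210,180]
B=np.array([(80,175),(120,213),(193,208),(218,167),(176,131),(110,136)])/3+[210,180]
for P in (A,B):
    m,r,a=ang(c,P);print(m,r.round(1),a.round(1),((a+30)%60-30).mean(), (a%60).round(1))
c3=pickle.load(open('c3.pkl','rb'))
print('w3 handle top',onz(c3,255,168,139), 'hub',onz(c3,280,206,82))
E
```

```text
[578.81902291 -44.57258451] [44.3 44.7 44.6 44.7 44.9 45. ] [-160.5 -100.9  -41.2   18.7   79.6  138.8] 19.08334675509312 [19.5 19.1 18.8 18.7 19.6 18.8]
[578.50557375 -44.60401112] [44.7 44.7 44.6 44.4 45.3 44.2] [-170.9 -111.3  -50.4    8.2   69.5  129.1] 9.012103628319151 [9.1 8.7 9.6 8.2 9.5 9.1]
w3 handle top [630.77378144   9.33405895 139.        ] hub [578.80011891 -40.14400496  82.        ]
```

Call:
{"fn": "jog_arm", "kwargs": {
  "plan": [
    {"xyz": [-40, 0, -1], "yaw": 0},
    {"xyz": [-81, 0, -3], "yaw": 0},
    {"xyz": [-81, 0, -3], "yaw": 0},
    {"xyz": [-81, 20, -3], "yaw": 0},
    {"xyz": [-81, 60, -3], "yaw": 0},
    {"xyz": [-81, 90, -3], "yaw": 0},
    {"xyz": [-81, 110, -3], "yaw": 0},
    {"xyz": [-81, 110, -3], "yaw": 0},
    {"xyz": [-81, 110, -3], "yaw": 0}
  ]
}}

```text
clock: 19.55
eef_pos: [559.2, -232.1, 159.7]
orientation: [[-0.965, 0.001, 0.263], [-0.263, 0.011, -0.965], [-0.004, -1.0, -0.011]]
contact_force: [0.7, -0.4, 0.5]
finger_gap: 46.5
```

Call:
{"fn": "jog_arm", "kwargs": {
  "plan": [
    {"xyz": [1, 0, 4], "yaw": 0},
    {"xyz": [1, 30, 4], "yaw": 0},
    {"xyz": [1, 60, 4], "yaw": 0},
    {"xyz": [1, 88, 4], "yaw": 0},
    {"xyz": [1, 88, 4], "yaw": 0},
    {"xyz": [1, 88, 4], "yaw": 0}
  ]
}}

```text
clock: 20.05
eef_pos: [559.6, -235.5, 72.4]
orientation: [[-0.965, 0.001, 0.263], [-0.263, 0.012, -0.965], [-0.004, -1.0, -0.011]]
contact_force: [-0.3, 0.5, 0.7]
finger_gap: 47.1
```

Call:
{"fn": "jog_arm", "kwargs": {
  "plan": [
    {"xyz": [0, 0, 0], "yaw": 0},
    {"xyz": [0, 0, 0], "yaw": 0},
    {"xyz": [0, 0, 0], "yaw": 0},
    {"xyz": [0, 0, 0], "yaw": 0},
    {"xyz": [0, 0, 0], "yaw": 0}
  ],
  "claw": 1,
  "newtons": 30
}}

```text
clock: 20.47
eef_pos: [560.4, -234.7, 75.3]
orientation: [[-0.965, 0.003, 0.264], [-0.264, 0.012, -0.965], [-0.006, -1.0, -0.011]]
contact_force: [-5.2, 13.0, 13.6]
finger_gap: 20.8
```

```bash
python3 -c "
from seg import *
segs(264,3,-5,4,80)"
```

```text
264 [[6.4, -2.8], [12.5, -6.1], [18.3, -10.0], [23.8, -14.4]]
244 [[5.0, -4.8], [9.7, -10.1], [13.8, -15.7], [17.4, -21.6]]
224 [[3.1, -6.3], [5.6, -12.7], [7.6, -19.4], [9.0, -26.3]]
```

Call:
{"fn": "jog_arm", "kwargs": {
  "plan": [
    {"xyz": [6.4, 0, -2.8], "yaw": 0},
    {"xyz": [12.5, 0, -6.1], "yaw": 0},
    {"xyz": [18.3, 0, -10.0], "yaw": 0},
    {"xyz": [23.8, 0, -14.4], "yaw": 0}
  ]
}}

```text
clock: 20.8
eef_pos: [533.8, -228.6, 76.4]
orientation: [[-0.965, 0.005, 0.263], [-0.263, 0.009, -0.965], [-0.007, -1.0, -0.007]]
contact_force: [1.2, -17.1, -15.6]
finger_gap: 20.8
```

Call:
{"fn": "jog_arm", "kwargs": {
  "plan": [
    {"xyz": [5.0, 0, -4.8], "yaw": 0},
    {"xyz": [9.7, 0, -10.1], "yaw": 0},
    {"xyz": [13.8, 0, -15.7], "yaw": 0},
    {"xyz": [17.4, 0, -21.6], "yaw": 0}
  ]
}}

```text
clock: 21.13
eef_pos: [509.8, -214.8, 76.8]
orientation: [[-0.965, 0.002, 0.262], [-0.262, 0.005, -0.965], [-0.003, -1.0, -0.004]]
contact_force: [-8.7, -13.6, -14.1]
finger_gap: 20.9
```

Call:
{"fn": "jog_arm", "kwargs": {
  "plan": [
    {"xyz": [3.1, 0, -6.3], "yaw": 0},
    {"xyz": [5.6, 0, -12.7], "yaw": 0},
    {"xyz": [7.0, 0, -17.0], "yaw": 0},
    {"xyz": [7.0, 0, -17.0], "yaw": 0}
  ]
}}

```text
clock: 21.47
eef_pos: [497.6, -200.4, 77.4]
orientation: [[-0.965, 0.001, 0.262], [-0.262, 0.003, -0.965], [-0.002, -1.0, -0.003]]
contact_force: [-8.0, -7.3, -14.8]
finger_gap: 20.6
```

Call:
{"fn": "jog_arm", "kwargs": {
  "plan": [
    {"xyz": [0, 0, 0], "yaw": 0},
    {"xyz": [0, 0, 0], "yaw": 0},
    {"xyz": [0, 0, 0], "yaw": 0},
    {"xyz": [0, 0, 0], "yaw": 0},
    {"xyz": [0, 0, 0], "yaw": 0}
  ],
  "claw": -1
}}

```text
clock: 21.88
eef_pos: [497.9, -200.5, 78.0]
orientation: [[-0.965, 0.002, 0.262], [-0.262, 0.003, -0.965], [-0.003, -1.0, -0.002]]
contact_force: [0.2, 0.4, 0.6]
finger_gap: 79.5
```

Call:
{"fn": "jog_arm", "kwargs": {
  "plan": [
    {"xyz": [0, -40, 0], "yaw": 0},
    {"xyz": [0, -80, 0], "yaw": 0},
    {"xyz": [0, -120, 0], "yaw": 0},
    {"xyz": [0, -140, 0], "yaw": 0},
    {"xyz": [0, -140, 0], "yaw": 0}
  ]
}}

```text
clock: 22.3
eef_pos: [499.1, -201.6, 223.5]
orientation: [[-0.965, 0.009, 0.262], [-0.262, -0.001, -0.965], [-0.008, -1.0, 0.003]]
contact_force: [0.6, -0.3, 0.3]
finger_gap: 85.5
```

```bash
python3 - <<'E'
from h import *
b=save('side','s7'); print(read_state()['eef_pos'])
# hole detection: dark blobs on the bright pulley face
def holes(f):
    im=cv2.imread(f'pics/{f}.png',0); out=[]
    for th in (70,85,100,115,130,145,160):
        m=(im<th).astype(np.uint8); n,l,st,ce=cv2.connectedComponentsWithStats(m)
        for i in range(1,n):
            if 12<st[i,4]<80 and st[i,2]<13 and st[i,3]<10 and 210<ce[i][0]<310 and 215<ce[i][1]<262: out.append((th,*ce[i].round(1),st[i,4]))
    return out
c=cam('side')
for f in ('s3','s5','s7'):
    R=[]
    for th,u,v,A in holes(f):
        d=onz(c,u,v,76)[:2]-[578.7,-44.6]; r=np.hypot(*d)
        if 38<r<51: R.append((th,round(np.degrees(np.arctan2(d[1],d[0])),1)))
    print(f,[(t,a,round(a%60,1)) for t,a in R])
E
```

```text
[ 498.47487076 -201.25062683  220.55588797]
s3 [(70, np.float64(80.4), np.float64(20.4)), (70, np.float64(138.8), np.float64(18.8)), (85, np.float64(80.7), np.float64(20.7)), (85, np.float64(138.4), np.float64(18.4)), (100, np.float64(80.5), np.float64(20.5)), (100, np.float64(138.4), np.float64(18.4)), (100, np.float64(21.7), np.float64(21.7)), (115, np.float64(80.6), np.float64(20.6)), (115, np.float64(137.7), np.float64(17.7)), (115, np.float64(20.9), np.float64(20.9)), (115, np.float64(-41.4), np.float64(18.6)), (115, np.float64(-102.6), np.float64(17.4)), (130, np.float64(-162.1), np.float64(17.9)), (130, np.float64(-41.2), np.float64(18.8)), (130, np.float64(-102.0), np.float64(18.0)), (145, np.float64(-162.3), np.float64(17.7)), (145, np.float64(-41.0), np.float64(19.0)), (145, np.float64(-101.9), np.float64(18.1)), (160, np.float64(-162.2), np.float64(17.8)), (160, np.float64(-40.7), np.float64(19.3)), (160, np.float64(-101.6), np.float64(18.4))]
s5 [(145, np.float64(129.2), np.float64(9.2)), (145, np.float64(10.8), np.float64(10.8)), (145, np.float64(-171.9), np.float64(8.1)
[... 315 characters left out ...]
float64(-112.3), np.float64(7.7))]
s7 [(130, np.float64(-160.9), np.float64(19.1)), (130, np.float64(-39.4), np.float64(20.6)), (130, np.float64(-100.9), np.float64(19.1)), (145, np.float64(81.2), np.float64(21.2)), (145, np.float64(141.3), np.float64(21.3)), (145, np.float64(21.7), np.float64(21.7)), (145, np.float64(-161.3), np.float64(18.7)), (145, np.float64(-40.4), np.float64(19.6)), (145, np.float64(-100.6), np.float64(19.4)), (160, np.float64(81.4), np.float64(21.4)), (160, np.float64(141.2), np.float64(21.2)), (160, np.float64(22.3), np.float64(22.3)), (160, np.float64(-160.9), np.float64(19.1)), (160, np.float64(-39.9), np.float64(20.1)), (160, np.float64(-100.2), np.float64(19.8))]
```

Call:
{"fn": "jog_arm", "kwargs": {
  "plan": [
    {"xyz": [-171, 0, -171], "yaw": 0},
    {"xyz": [-171, 0, -171], "yaw": 0},
    {"xyz": [-171, 0, -171], "yaw": 0},
    {"xyz": [-171, 0, -171], "yaw": 0},
    {"xyz": [-171, 0, -171], "yaw": 0},
    {"xyz": [-171, 0, -171], "yaw": 0},
    {"xyz": [-171, 0, -171], "yaw": 0},
    {"xyz": [-171, 0, -171], "yaw": 0},
    {"xyz": [-171, 0, -171], "yaw": 0}
  ]
}}

```text
clock: 23.1
eef_pos: [618.2, 8.5, 220.3]
orientation: [[-0.965, 0.004, 0.263], [-0.263, 0.001, -0.965], [-0.004, -1.0, 0.0]]
contact_force: [-0.1, -0.6, 0.6]
finger_gap: 85.5
```

Call:
{"fn": "jog_arm", "kwargs": {
  "plan": [
    {"xyz": [0, 35, 0], "yaw": 0},
    {"xyz": [0, 70, 0], "yaw": 0},
    {"xyz": [0, 100, 0], "yaw": 0},
    {"xyz": [0, 119, 0], "yaw": 0},
    {"xyz": [0, 119, 0], "yaw": 0},
    {"xyz": [0, 119, 0], "yaw": 0}
  ]
}}

```text
clock: 23.6
eef_pos: [618.0, 7.4, 101.1]
orientation: [[-0.965, 0.003, 0.261], [-0.261, 0.001, -0.965], [-0.003, -1.0, -0.0]]
contact_force: [0.2, -0.1, 0.9]
finger_gap: 85.3
```

Call:
{"fn": "jog_arm", "kwargs": {
  "plan": [
    {"xyz": [0, 0, 0], "yaw": 0},
    {"xyz": [0, 0, 0], "yaw": 0},
    {"xyz": [0, 0, 0], "yaw": 0},
    {"xyz": [0, 0, 0], "yaw": 0},
    {"xyz": [0, 0, 0], "yaw": 0},
    {"xyz": [0, 0, 0], "yaw": 0},
    {"xyz": [0, 0, 0], "yaw": 0}
  ],
  "claw": 1,
  "newtons": 30
}}

```text
clock: 24.18
eef_pos: [618.7, 7.6, 102.0]
orientation: [[-0.965, 0.005, 0.262], [-0.262, 0.001, -0.965], [-0.005, -1.0, 0.0]]
contact_force: [4.0, 1.2, 4.8]
finger_gap: 20.9
```

```bash
python3 -c "
from seg import *
segs(50,1,2.5,4)"
```

```text
50.0 [[1.5, -2.1], [3.2, -4.2], [4.9, -6.1], [6.7, -8.0]]
```

Call:
{"fn": "jog_arm", "kwargs": {
  "plan": [
    {"xyz": [1.5, 0, -2.1], "yaw": 0},
    {"xyz": [3.2, 0, -4.2], "yaw": 0},
    {"xyz": [4.9, 0, -6.1], "yaw": 0},
    {"xyz": [6.7, 0, -8.0], "yaw": 0},
    {"xyz": [6.7, 0, -8.0], "yaw": 0}
  ]
}}

```text
clock: 24.6
eef_pos: [610.3, 13.6, 102.0]
orientation: [[-0.965, 0.005, 0.262], [-0.262, 0.001, -0.965], [-0.005, -1.0, 0.001]]
contact_force: [3.4, 0.5, -0.3]
finger_gap: 21.3
```

Call:
{"fn": "jog_arm", "kwargs": {
  "plan": [
    {"xyz": [0, 0, 0], "yaw": 0},
    {"xyz": [0, 0, 0], "yaw": 0},
    {"xyz": [0, 0, 0], "yaw": 0},
    {"xyz": [0, 0, 0], "yaw": 0},
    {"xyz": [0, 0, 0], "yaw": 0},
    {"xyz": [0, 0, 0], "yaw": 0}
  ],
  "claw": -1
}}

```text
clock: 25.1
eef_pos: [610.3, 13.6, 102.0]
orientation: [[-0.965, 0.005, 0.262], [-0.262, 0.001, -0.965], [-0.005, -1.0, 0.001]]
contact_force: [0.2, -0.2, 0.5]
finger_gap: 84.9
```

Call:
{"fn": "jog_arm", "kwargs": {
  "plan": [
    {"xyz": [0, -40, 0], "yaw": 0},
    {"xyz": [0, -80, 0], "yaw": 0},
    {"xyz": [0, -120, 0], "yaw": 0},
    {"xyz": [0, -120, 0], "yaw": 0},
    {"xyz": [0, -120, 0], "yaw": 0}
  ]
}}

```text
clock: 25.52
eef_pos: [610.5, 13.4, 224.6]
orientation: [[-0.965, 0.01, 0.262], [-0.262, 0.0, -0.965], [-0.009, -1.0, 0.002]]
contact_force: [0.2, -0.2, -1.0]
finger_gap: 85.5
```

Call:
{"fn": "jog_arm", "kwargs": {
  "plan": [
    {"xyz": [168, 0, 168], "yaw": 0},
    {"xyz": [168, 0, 168], "yaw": 0},
    {"xyz": [168, 0, 168], "yaw": 0},
    {"xyz": [168, 0, 168], "yaw": 0},
    {"xyz": [168, 0, 168], "yaw": 0},
    {"xyz": [168, 0, 168], "yaw": 0},
    {"xyz": [168, 0, 168], "yaw": 0},
    {"xyz": [168, 0, 168], "yaw": 0},
    {"xyz": [168, 0, 168], "yaw": 0}
  ]
}}

```text
clock: 26.27
eef_pos: [492.2, -192.4, 222.7]
orientation: [[-0.965, 0.009, 0.261], [-0.261, 0.001, -0.965], [-0.009, -1.0, 0.001]]
contact_force: [-0.2, 1.0, -0.0]
finger_gap: 85.3
```

```bash
cat > ph.py <<'E'
from h import *
import sys
f=sys.argv[1]; save('side',f); s=read_state(); print(s['clock'],s['eef_pos'])
im=cv2.imread(f'pics/{f}.png',0); c=cam('side'); H={}
for th in (70,85,100,115,130,145,160):
    n,l,st,ce=cv2.connectedComponentsWithStats((im<th).astype(np.uint8))
    for i in range(1,n):
        if 12<st[i,4]<80 and st[i,2]<13 and st[i,3]<10:
            d=onz(c,*ce[i],76)[:2]-[578.7,-44.6]
            if 38<np.hypot(*d)<51: H[int((np.degrees(np.arctan2(d[1],d[0]))-5)//60)]=np.degrees(np.arctan2(d[1],d[0]))
print({k:round(v%60,1) for k,v in H.items()}, 'handle ~',30+np.mean([v%60 for v in H.values()]))
E
python3 ph.py s8
```

```text
26.3167 [ 492.46526361 -191.98608349  222.80736232]
{0: np.float64(30.8), -3: np.float64(27.8), -1: np.float64(28.3), -2: np.float64(27.7), 1: np.float64(30.9), 2: np.float64(29.3)} handle ~ 59.13127075524278
```

Call:
{"fn": "jog_arm", "kwargs": {
  "plan": [
    {"xyz": [-1.7, 0, 9.6], "yaw": 0},
    {"xyz": [-1.7, 40, 9.6], "yaw": 0},
    {"xyz": [-1.7, 80, 9.6], "yaw": 0},
    {"xyz": [-1.7, 110, 9.6], "yaw": 0},
    {"xyz": [-1.7, 140, 9.6], "yaw": 0},
    {"xyz": [-1.7, 150, 9.6], "yaw": 0},
    {"xyz": [-1.7, 150, 9.6], "yaw": 0},
    {"xyz": [-1.7, 150, 9.6], "yaw": 0}
  ]
}}

```text
clock: 26.98
eef_pos: [498.7, -200.7, 73.7]
orientation: [[-0.965, 0.009, 0.263], [-0.263, 0.001, -0.965], [-0.009, -1.0, 0.002]]
contact_force: [0.1, -0.5, 1.2]
finger_gap: 85.4
```

Call:
{"fn": "jog_arm", "kwargs": {
  "plan": [
    {"xyz": [0, 0, 0], "yaw": 0},
    {"xyz": [0, 0, 0], "yaw": 0},
    {"xyz": [0, 0, 0], "yaw": 0},
    {"xyz": [0, 0, 0], "yaw": 0},
    {"xyz": [0, 0, 0], "yaw": 0},
    {"xyz": [0, 0, 0], "yaw": 0},
    {"xyz": [0, 0, 0], "yaw": 0},
    {"xyz": [0, 0, 0], "yaw": 0}
  ],
  "claw": 1,
  "newtons": 30
}}

```text
clock: 27.65
eef_pos: [498.8, -200.8, 74.2]
orientation: [[-0.965, 0.01, 0.263], [-0.263, 0.0, -0.965], [-0.009, -1.0, 0.002]]
contact_force: [-1.0, 0.6, 6.2]
finger_gap: 20.7
```

```bash
python3 -c "
from seg import *
segs(213,3,5,4,80)"
```

```text
213 [[-2.4, 6.5], [-5.4, 12.8], [-8.9, 18.9], [-13.0, 24.6]]
233 [[-4.5, 5.3], [-9.5, 10.2], [-14.9, 14.7], [-20.6, 18.6]]
253 [[-6.1, 3.4], [-12.4, 6.4], [-19.0, 8.7], [-25.7, 10.5]]
```

Call:
{"fn": "jog_arm", "kwargs": {
  "plan": [
    {"xyz": [-2.4, 0, 6.5], "yaw": 0},
    {"xyz": [-5.4, 0, 12.8], "yaw": 0},
    {"xyz": [-8.9, 0, 18.9], "yaw": 0},
    {"xyz": [-13.0, 0, 24.6], "yaw": 0}
  ]
}}

```text
clock: 27.98
eef_pos: [517.6, -221.0, 74.3]
orientation: [[-0.965, 0.009, 0.263], [-0.263, 0.001, -0.965], [-0.009, -1.0, 0.001]]
contact_force: [1.2, 9.3, 0.8]
finger_gap: 20.5
```

Call:
{"fn": "jog_arm", "kwargs": {
  "plan": [
    {"xyz": [-4.5, 0, 5.3], "yaw": 0},
    {"xyz": [-9.5, 0, 10.2], "yaw": 0},
    {"xyz": [-14.9, 0, 14.7], "yaw": 0},
    {"xyz": [-20.6, 0, 18.6], "yaw": 0}
  ]
}}

```text
clock: 28.32
eef_pos: [541.8, -232.7, 74.2]
orientation: [[-0.965, 0.007, 0.263], [-0.263, 0.003, -0.965], [-0.007, -1.0, -0.001]]
contact_force: [-7.6, 8.3, 3.4]
finger_gap: 21.1
```

Call:
{"fn": "jog_arm", "kwargs": {
  "plan": [
    {"xyz": [-5, 0, 2.8], "yaw": 0},
    {"xyz": [-10, 0, 5.0], "yaw": 0},
    {"xyz": [-13, 0, 6.0], "yaw": 0},
    {"xyz": [-13, 0, 6.0], "yaw": 0}
  ]
}}

```text
clock: 28.65
eef_pos: [556.1, -234.9, 74.2]
orientation: [[-0.965, 0.006, 0.264], [-0.264, 0.004, -0.965], [-0.007, -1.0, -0.002]]
contact_force: [-0.5, 2.1, 3.0]
finger_gap: 21.2
```

Call:
{"fn": "jog_arm", "kwargs": {
  "plan": [
    {"xyz": [-1.5, 0, 0.4], "yaw": 0},
    {"xyz": [-3.0, 0, 0.8], "yaw": 0},
    {"xyz": [-4.5, 0, 1.2], "yaw": 0},
    {"xyz": [-6.5, 0, 1.5], "yaw": 0},
    {"xyz": [-6.5, 0, 1.5], "yaw": 0}
  ]
}}

```text
clock: 29.07
eef_pos: [560.2, -234.7, 73.9]
orientation: [[-0.965, -0.0, 0.263], [-0.263, 0.004, -0.965], [-0.001, -1.0, -0.004]]
contact_force: [-25.7, -0.1, 10.6]
finger_gap: 21.2
```

Call:
{"fn": "jog_arm", "kwargs": {
  "plan": [
    {"xyz": [0, 0, 0], "yaw": 0},
    {"xyz": [0, 0, 0], "yaw": 0},
    {"xyz": [0, 0, 0], "yaw": 0},
    {"xyz": [0, 0, 0], "yaw": 0},
    {"xyz": [0, 0, 0], "yaw": 0}
  ],
  "claw": -0.1
}}

```text
clock: 29.48
eef_pos: [560.4, -234.7, 73.9]
orientation: [[-0.965, 0.0, 0.263], [-0.263, 0.004, -0.965], [-0.001, -1.0, -0.004]]
contact_force: [-0.1, 0.0, 1.4]
finger_gap: 46.9
```

Call:
{"fn": "jog_arm", "kwargs": {
  "plan": [
    {"xyz": [0, -30, 0], "yaw": 0},
    {"xyz": [0, -60, 0], "yaw": 0},
    {"xyz": [0, -100, 0], "yaw": 0},
    {"xyz": [50, -140, 0], "yaw": 0},
    {"xyz": [80, -180, 0], "yaw": 0},
    {"xyz": [80, -200, 0], "yaw": 0},
    {"xyz": [80, -200, 0], "yaw": 0},
    {"xyz": [80, -200, 0], "yaw": 0}
  ]
}}

```text
clock: 30.15
eef_pos: [483.0, -257.5, 277.2]
orientation: [[-0.965, 0.005, 0.262], [-0.262, 0.001, -0.965], [-0.005, -1.0, 0.0]]
contact_force: [-0.5, -0.4, -0.0]
finger_gap: 46.8
```

```bash
python3 ph.py s9; python3 - <<'E'
from h import *
a=cv2.imread('pics/s9.png'); b=save('wrist','w9')[:,:,::-1]
cv2.imwrite('pics/m9.png',np.hstack([b[:,:400],cv2.resize(a[140:330,160:340],(360,384))]))
E
```

```text
30.2 [ 483.18929591 -256.99288934  275.00586747]
{1: np.float64(20.3), 0: np.float64(21.1), -3: np.float64(17.8), -1: np.float64(18.9), -2: np.float64(18.0), 2: np.float64(20.1)} handle ~ 49.36775475449616
```

View pics/m9.png

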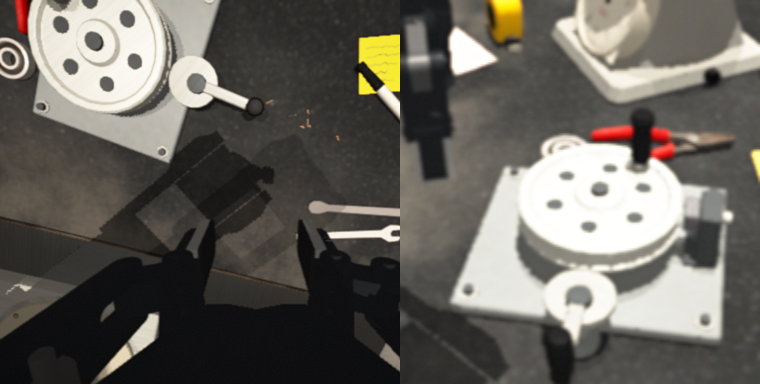

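The view shows the lever fully over, with the knob at (255,106) in the wrist image. The handle is back at 49.4°, against a measured tight spot of about 49°. The bearing and pliers look undisturbed.

```bash
python3 -c "
from workcell import *
print(finish_job())"
```

```text
the job is handed in; nothing more can be done
None
```

The pulley is stopped with its tight spot at the shoe, the brake lever is over against its stop, and the gripper is clear of everything.

- **Finding the spot:** I turned the handle through about 280° at a 30 N grip, then swept slowly across the tight spot both ways. Drag rose from about 1 N to about 12 N. It peaked at a handle angle of 47° turning anticlockwise and 51° turning clockwise, so I took 49° as the middle.
- **First braking missed:** the lever's cam rolled the pulley about 10° as it came on, leaving it at 39°. I released the brake, set the handle to 59° and braked again to allow for this. So the pulley was about 10° past the spot when the second braking began, and the cam brought it back.
- **Last checks:** the final picture puts the handle at 49.4°. The lever stopped dead at about 25 N in the same place as the first time, where the picture showed it at about its full angle. In the last pictures the bearing and pliers look unmoved; I checked that by eye only. The clock stood at about 30 s.
- **Uncertainty:** the two sweep directions disagreed by about 4°, so the middle of the tight spot is known to about 2°.

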